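# Close and lock reconditioned pneumatic valves

## Robot

A 6-joint arm with a two-finger parallel gripper is mounted at the origin on the work surface. World frame = base frame: x ahead of the robot, y to its left, z up, the work surface at z = 0. Lengths are in mm, angles in rad, forces in N, time in s.
With the tool pointing down it reaches from about 275 to 1000 mm from the base axis. Payload 8.4 kg.
Tool frame: the origin (TCP) lies between the finger pads; the fingertips stand 25 mm ahead of it and the grasp point (between the pads) lies 6 mm ahead of it; z points along the fingers, y is the line along which they close (so a half turn about z gives the same grasp; the last joint's range is limited). The gripper opens to 85 mm and grips with 20 to 120 N. Pads are 22 mm wide; open, the fingers measure 114 mm over their backs; the gripper's body (76 mm by 85 mm) begins 54 mm behind the grasp point. The pads swing forward as they close: fully open they stand 13 mm farther back than shut.
Start: joints at [1.29, 0.353, 1.633, -0, 1.155, -0.002], TCP at [172, 600.87, 256.281] pointing down, gripper open.
Joint ranges: [-2.63, 2.63], [-0.92, 2.1], [0.06, 2.66], [-1.3, 4.44], [0, 2.69], [-3.02, 3.02]. Speed limits (rad/s): [2.22, 2.22, 2.79, 3.14, 3.14, 3.14].

## Interface

Orientations are given as [roll, pitch, yaw] about the fixed x, y, z axes, in that order (R = Rz(yaw) Ry(pitch) Rx(roll)).
In Python, from rig import r, eyes, workorder gives the robot as it stands. The module is installed in compiled form; this text tells all that it offers.
- The arm moves only by the tool step_arm, never from a script. Its argument "moves" is a list of rows, each an object of numbers: "tx", "ty", "tz": the shift along the tool's x, y, z scaled (see below); "ax", "ay", "az": the turn, a rotation vector about the tool's x, y, z scaled (see below). In form: [{"tx": .., "ty": .., "tz": .., "ax": .., "ay": .., "az": ..}, ...]. A call has 1 to 5 rows; each row shifts and turns the commanded pose from where the row before left it, along the tool's axes as they then stand; what a row does not reach is not made up. The controller multiplies each number of a shift by 25 mm and each number of a turn by 90 degrees. A row lasts 1/8 s, in which the tool goes at most 62.5 mm and 10.7 degrees, less where a joint would pass 70% of its speed; a pose out of reach is approached as far as the arm can. A call with a number of a shift or a turn outside -1 to 1 is refused whole. A call with a gripper value outside its range is refused whole. "gripper" is the opening, from 0 (shut) to 1 (fully open), set as the call begins (left out, the last holds). The fingers move at their own pace and stop on an object; "newtons" is the grip in N (left out, the last holds). Time passes only in rows, so rows that do not move let the fingers close. It gives the time, the measured TCP pose, the force, the opening and the grip force at its end, in the units of the state.
- r.sense(): the state, without advancing time (a new reading comes with each control period).
- eyes.grab_frame(name): name is "side" or "top" or "wrist"; returns (picture, depth): 480x640x3 uint8, red, green, blue; 480x640 float32, mm along the optical axis (not along the pixel's ray), 0 where there is no reading.
- eyes.camera_info(name): a dict with "intrinsics" (3x3 intrinsics, pixels), "cam_to_world" (4x4, takes a point from camera to world coordinates). Camera axes: x right, y up, looking along -z (the intrinsics and any distortion apply to the point x, -y, -z); pixel columns grow to the right and rows downward; lengths in mm; the calibration is good to about 2 mm. A picture is of the moment at which its call begins: read the wrist's pose just before it. camera_info takes no time and is no camera call; for the wrist camera it gives the pose at the moment of the call.
- workorder.sign_off(): hands the job in; it is judged then, once.
The state is a dict: "clock": time; "qpos": joint angles; "qvel": joint speeds; "joint_efforts": joint torques, N m; "eef_pos": TCP position; "tcp_rot": TCP orientation; "contact_force": force on the tool from outside, world axes, zero at the start; "wrist_torque": the same for the moment, N m; "opening": opening from 0.0 (shut) to 1.0 (fully open); "grasp_force": force on a finger pad.
Only numpy, scipy, OpenCV 4.12 (cv2) and the standard library are available. Lean on these libraries where they do the work, as an engineer would, in place of code of your own. Each camera call takes 0.05 s, during which the arm holds its last target. There are 200 camera calls.

## Task

Close up the three to five rebuilt valves on the bench: first, with empty fingers, gently press every blue cover fully home by its red pad (never leaning on a valve with the fingers harder than 40 N), leaving the screws alone. Only then take the red-handled driver from its stand and with it turn each valve's brass screw clockwise a quarter turn to its stop, so that the slot lies square across the valve. Finally hang the driver back upright in its stand; keep the valves upright on the bench and leave everything else where it is.

Things in the scene. Friction and masses are not known exactly. Their poses are not given: they have to be found in the camera images.
- valve1: loose valve, 0.9 kg, may be absent: metal body 84 (its x) x 46 (y) x 40 mm high; origin at the centre of its underside, z up. On it a blue cover 84 x 46 x 10 mm with a red press pad, 22 mm across, 3 mm high, centred 22 mm from the valve's centre along its -x, its top 61 mm above the bench with the cover up, 53 mm with it home
- cover1 (a joint): how far valve 1's blue cover is pushed down, m: 0 standing proud (8 mm gap that shows the yellow seal), 0.008 fully home; about 5 N pushes it, and it stays where it is left
- screw1 (a joint): turn of valve 1's screw, rad (brass head 23 mm across, on the cover 22 mm from the valve's centre along its +x; top 67 mm above the bench with the cover up, 59 mm home; slot 8 mm wide, 7 mm deep, right across it), growing clockwise seen from above: 0 = open, slot along the valve's length; 1.57 = locked at its stop, slot square across; 0.06 N m turns it
- valve2: loose valve, 0.9 kg, may be absent: metal body 84 (its x) x 46 (y) x 40 mm high; origin at the centre of its underside, z up. On it a blue cover 84 x 46 x 10 mm with a red press pad, 22 mm across, 3 mm high, centred 22 mm from the valve's centre along its -x, its top 61 mm above the bench with the cover up, 53 mm with it home
- cover2 (a joint): how far valve 2's blue cover is pushed down, m: 0 standing proud (8 mm gap that shows the yellow seal), 0.008 fully home; about 5 N pushes it, and it stays where it is left
- screw2 (a joint): turn of valve 2's screw, rad (brass head 23 mm across, on the cover 22 mm from the valve's centre along its +x; top 67 mm above the bench with the cover up, 59 mm home; slot 8 mm wide, 7 mm deep, right across it), growing clockwise seen from above: 0 = open, slot along the valve's length; 1.57 = locked at its stop, slot square across; 0.06 N m turns it
- valve3: loose valve, 0.9 kg, may be absent: metal body 84 (its x) x 46 (y) x 40 mm high; origin at the centre of its underside, z up. On it a blue cover 84 x 46 x 10 mm with a red press pad, 22 mm across, 3 mm high, centred 22 mm from the valve's centre along its -x, its top 61 mm above the bench with the cover up, 53 mm with it home
- cover3 (a joint): how far valve 3's blue cover is pushed down, m: 0 standing proud (8 mm gap that shows the yellow seal), 0.008 fully home; about 5 N pushes it, and it stays where it is left
- screw3 (a joint): turn of valve 3's screw, rad (brass head 23 mm across, on the cover 22 mm from the valve's centre along its +x; top 67 mm above the bench with the cover up, 59 mm home; slot 8 mm wide, 7 mm deep, right across it), growing clockwise seen from above: 0 = open, slot along the valve's length; 1.57 = locked at its stop, slot square across; 0.06 N m turns it
- valve4: loose valve, 0.9 kg, may be absent: metal body 84 (its x) x 46 (y) x 40 mm high; origin at the centre of its underside, z up. On it a blue cover 84 x 46 x 10 mm with a red press pad, 22 mm across, 3 mm high, centred 22 mm from the valve's centre along its -x, its top 61 mm above the bench with the cover up, 53 mm with it home
- cover4 (a joint): how far valve 4's blue cover is pushed down, m: 0 standing proud (8 mm gap that shows the yellow seal), 0.008 fully home; about 5 N pushes it, and it stays where it is left
- screw4 (a joint): turn of valve 4's screw, rad (brass head 23 mm across, on the cover 22 mm from the valve's centre along its +x; top 67 mm above the bench with the cover up, 59 mm home; slot 8 mm wide, 7 mm deep, right across it), growing clockwise seen from above: 0 = open, slot along the valve's length; 1.57 = locked at its stop, slot square across; 0.06 N m turns it
- valve5: loose valve, 0.9 kg, may be absent: metal body 84 (its x) x 46 (y) x 40 mm high; origin at the centre of its underside, z up. On it a blue cover 84 x 46 x 10 mm with a red press pad, 22 mm across, 3 mm high, centred 22 mm from the valve's centre along its -x, its top 61 mm above the bench with the cover up, 53 mm with it home
- cover5 (a joint): how far valve 5's blue cover is pushed down, m: 0 standing proud (8 mm gap that shows the yellow seal), 0.008 fully home; about 5 N pushes it, and it stays where it is left
- screw5 (a joint): turn of valve 5's screw, rad (brass head 23 mm across, on the cover 22 mm from the valve's centre along its +x; top 67 mm above the bench with the cover up, 59 mm home; slot 8 mm wide, 7 mm deep, right across it), growing clockwise seen from above: 0 = open, slot along the valve's length; 1.57 = locked at its stop, slot square across; 0.06 N m turns it
- driver: loose flat-blade driver 86 mm tall, 0.09 kg; origin at the bottom centre of the blade, z up along the tool. Blade 18 (its x) x 4 (its y) mm, 14 mm tall; thin shaft; dark collar 40 mm across from 34 to 38 mm; above it a red flat handle 32 (x) x 20 (y) mm, from 38 to 86 mm: grasp it across the 20 mm
- stand: fixed grey block 70 x 70 x 42 mm, origin at the centre of its underside; a 24 mm square hole runs through its middle, in which the driver's shaft hangs upright, the collar resting on the block's top (driver's origin then 8 mm above the bench)
- yellow_bin: bystander: yellow open parts bin 100 x 70 x 45 mm; origin at the centre of its underside
- red_pot: bystander: red pot 64 mm across, 55 mm high; origin at the centre of its underside
- ball_valve: bystander: brass ball valve with blue lever, 95 mm long; origin at the centre of its underside
- tube_cutter: bystander: blue tube cutter 70 x 22 x 20 mm; origin at the centre of its underside
- mount_plate: bystander: flat steel plate 80 x 30 x 6 mm; origin at the centre of its underside
- coupling: bystander: upright brass coupling 26 mm across, 50 mm high; origin at the centre of its underside
Mind the look-alikes: they are no part of the job. Leave any turquoise look-alike of the valve5 alone. Leave any green look-alike of the valve3 alone.

How it is judged (in metres and radians):
On the way, in this order (a step that is already met when the one before it is completed fails the run):
1. every cover is home, all screws still open and the driver still in its stand (value of joint each of cover1, cover2, cover3, cover4, cover5 above 0.0064 m and value of joint each of screw1, screw2, screw3, screw4, screw5 below 0.6 rad and horizontal distance between driver and stand below 0.008 m and height (world z) of driver below 0.012 m and angle between driver's own z axis and vertical below 0.12 rad), for 0.2 s.
2. the driver is lifted out of its stand, covers home and screws still open (height (world z) of driver above 0.03 m and value of joint each of cover1, cover2, cover3, cover4, cover5 above 0.0064 m and value of joint each of screw1, screw2, screw3, screw4, screw5 below 0.6 rad), for 0.1 s.
3. every screw is turned to its stop, the driver out of its stand (value of joint each of screw1, screw2, screw3, screw4, screw5 above 1.3 rad and height (world z) of driver above 0.03 m), for 0.1 s.
At the end, for the whole second after the job is handed in: Every valve present stands upright on the bench (tilt under 0.1 rad), its cover at least 6.4 mm down and its screw turned past 1.3 rad; the driver hangs in its stand within 8 mm of the middle, its origin below 12 mm, tilt under 0.12 rad; all at rest (value of joint each of cover1, cover2, cover3, cover4, cover5 above 0.0064 m and value of joint each of screw1, screw2, screw3, screw4, screw5 above 1.3 rad and angle between each of valve1, valve2, valve3, valve4, valve5's own z axis and vertical below 0.1 rad and height (world z) of each of valve1, valve2, valve3, valve4, valve5 below 0.01 m and horizontal distance between driver and stand below 0.008 m and height (world z) of driver below 0.012 m and angle between driver's own z axis and vertical below 0.12 rad and linear speed of each of driver, valve1, valve2, valve3, valve4, valve5 below 0.03 m/s); the robot touches nothing.
It fails at once if the fingers lean on a valve harder than 40 N (contact force between the fingers and valve1 above 40 N or contact force between the fingers and valve2 above 40 N or contact force between the fingers and valve3 above 40 N or contact force between the fingers and valve4 above 40 N or contact force between the fingers and valve5 above 40 N).
It fails at once if a valve is tipped over (angle between any of valve1, valve2, valve3, valve4, valve5's own z axis and vertical above 0.5 rad).
It fails at once if another thing on the bench is displaced by more than 6 cm (distance of any of yellow_bin, red_pot, ball_valve, tube_cutter, mount_plate, coupling from where it was at the start of the episode above 0.06 m).
Of valve1, valve2, valve3, valve4, valve5 only 3 to 5 are there at a start; the rules pass over those that are not, and their reading is None.
At some moment in a run one of valve1, valve2, valve3, valve4, valve5 may be knocked a few centimetres aside while the robot is not near it.
Once in a run the grip may slacken for a moment while it holds something.
It also fails if it takes over 210 s, if anything falls off the work surface, if the arm or the gripper's body presses on something with over 40 N, if the wrist force passes 120 N, or if a joint passes its speed limit or range.

## Working session

There is one attempt and no reset: what is moved stays moved. The work goes in short steps, Python scripts to look and compute and a tool call to move; the robot and the scene stay as the last step left them, time stands still between calls to the robot, and variables do not carry over. Pictures are saved under pics/ and viewed, at most 14 in all, crops included, and the job is handed in when it is done.

Besides the shell and the picture viewer there is one more tool, called after "Call:" as a command line: name --argument value ..., lists and objects as JSON in quotes. step_arm: Moves the arm, as the interface text tells. Its arguments: {"type":"object","properties":{"moves":{"type":"array","items":{"type":"object","properties":{"tx":{"type":"number"},"ty":{"type":"number"},"tz":{"type":"number"},"ax":{"type":"number"},"ay":{"type":"number"},"az":{"type":"number"}}}},"gripper":{"type":"number"},"newtons":{"type":"number"}},"required":["moves"]}

```bash
mkdir -p pics; ls; cat > h.py <<'E'
import numpy as np, cv2
from rig import r, eyes, workorder
def grab(n,f=None):
    i=eyes.camera_info(n); p,d=eyes.grab_frame(n)
    if f: cv2.imwrite('pics/'+f,cv2.cvtColor(p,cv2.COLOR_RGB2BGR))
    return p,d,i['intrinsics'],np.array(i['cam_to_world'])
def plane(uv,z,K,T):
    uv=np.atleast_2d(uv).astype(float); K=np.array(K)
    c=np.c_[(uv[:,0]-K[0,2])/K[0,0],-(uv[:,1]-K[1,2])/K[1,1],-np.ones(len(uv))]
    d=c@T[:3,:3].T; o=T[:3,3]
    return o+d*((z-o[2])/d[:,2])[:,None]
def cloud(d,K,T):
    v,u=np.mgrid[:480,:640]; K=np.array(K)
    c=np.stack([(u-K[0,2])/K[0,0]*d,-(v-K[1,2])/K[1,1]*d,-d],-1)
    return c@T[:3,:3].T+T[:3,3]
E
python3 - <<'E'
from h import *
s=r.sense(); print({k:np.round(v,3) for k,v in s.items()})
for n in('top','side'):
    p,d,K,T=grab(n,n+'0.png'); print(n,np.round(K,1).tolist(),np.round(T,3).tolist(),eyes.camera_info(n).keys())
E
```

```text
pics
{'clock': np.float64(0.0), 'qpos': array([ 1.29 ,  0.354,  1.634, -0.   ,  1.155, -0.002]), 'qvel': array([-0.   ,  0.001,  0.001, -0.002, -0.001, -0.001]), 'joint_efforts': array([-2.0000e-03, -6.0527e+01, -3.4206e+01, -0.0000e+00,  1.0000e-02,
        0.0000e+00]), 'eef_pos': array([171.87 , 600.434, 255.562]), 'tcp_rot': array([-3.14 ,  0.   ,  2.863]), 'contact_force': array([-0.453,  0.669,  0.584]), 'wrist_torque': array([ 0.051, -0.051, -0.003]), 'grasp_force': np.float64(0.0), 'opening': np.float64(0.998)}
top [[463.7, 0.0, 313.0], [0.0, 463.7, 236.3], [0.0, 0.0, 1.0]] [[0.024, 0.997, -0.075, 498.321], [-0.999, 0.022, -0.039, -28.482], [-0.037, 0.076, 0.996, 996.578], [0.0, 0.0, 0.0, 1.0]] dict_keys(['intrinsics', 'cam_to_world'])
side [[465.5, 0.0, 327.6], [0.0, 465.5, 237.8], [0.0, 0.0, 1.0]] [[0.983, 0.131, -0.124, 442.813], [-0.181, 0.749, -0.637, -618.826], [0.01, 0.649, 0.761, 822.241], [0.0, 0.0, 0.0, 1.0]] dict_keys(['intrinsics', 'cam_to_world'])
```

View pics/top0.png

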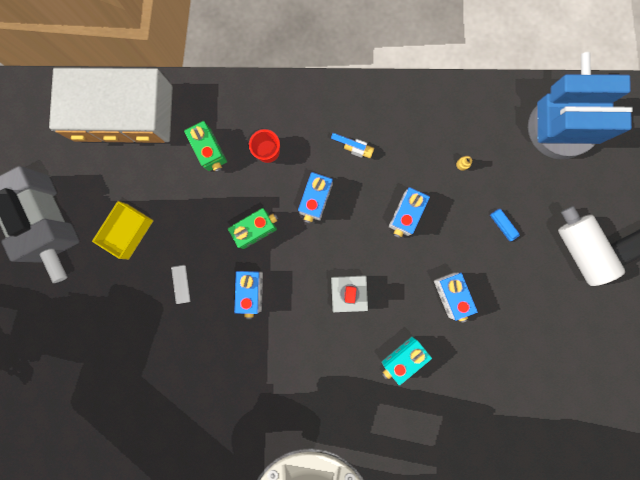

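View pics/side0.png

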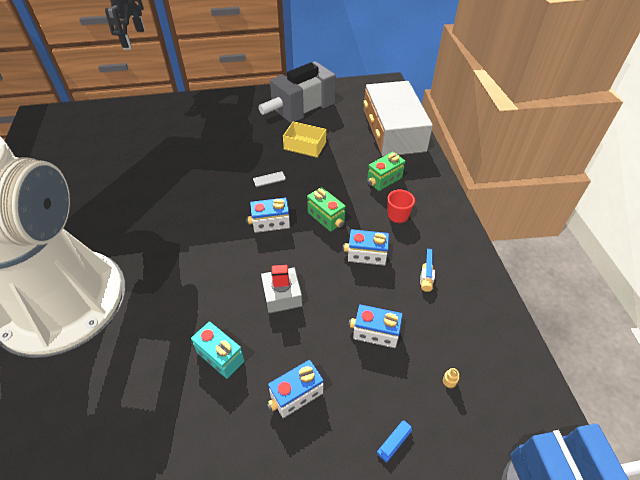

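Candidates in the top view: the blue-covered valves are at px (248,292), (316,196), (408,212) and (456,296). The look-alikes are green at (206,145) and (252,228), and turquoise at (407,361). Other blue or red things are the tube cutter (505,225), the lever valve (352,146) and the red pot (265,145). The driver is the red handle on the grey block at (350,294). I choose the four blue ones.

```bash
cat >> h.py <<'E'
def masks(p):
    h=cv2.cvtColor(p,cv2.COLOR_RGB2HSV); H,S,V=cv2.split(h)
    return dict(blue=((H>100)&(H<118)&(S>130)&(V>70)).astype('u1'),red=(((H<6)|(H>174))&(S>150)&(V>90)).astype('u1'),brass=((H>13)&(H<30)&(S>70)&(V>90)).astype('u1'))
def comps(m,lo,hi):
    n,l,st,c=cv2.connectedComponentsWithStats(m)
    return [(c[i],st[i],l==i) for i in range(1,n) if lo<st[i,4]<hi]
def valves(n='top',f=None,zp=61,zs=67,lo=8,near=None,c=None):
    p,d,K,T=c or grab(n,f); m=masks(p); out=[]
    reds=comps(m['red'],lo,1e5); br=comps(m['brass'],lo,1e5)
    k=np.ones((5,5),'u1'); bl=cv2.dilate(m['blue'],k)
    for rc,_,rm in reds:
        ring=cv2.dilate(rm.astype('u1'),np.ones((7,7),'u1'))-rm
        if m['blue'][ring>0].mean()<.5: continue
        P=plane(rc,zp,K,T)[0]
        for bc,_,bm in br:
            S=plane(bc,zs,K,T)[0]; L=np.linalg.norm((S-P)[:2])
            if 34<L<54: out.append((P[:2],S[:2],L,np.arctan2(*(S-P)[1::-1]),rc,bc))
    return out
E
python3 - <<'E'
from h import *
c=grab('top')
for v in valves(c=c): print([np.round(x,2) for x in v])
p,d,K,T=c
X=cloud(d,K,T)
m=masks(p)['red'].copy(); m[:270]=0; m[320:]=0; m[:,:330]=0;m[:,370:]=0
# handle top
t=(X[...,2]>85)&(m>0); print(t.sum(), X[t].mean(0), np.median(X[m>0],0))
cnt=cv2.minAreaRect(X[t][:,:2].astype('f4')); print(cnt)
# stand: grey top
v,u=np.mgrid[:480,:640]
g=(np.abs(X[...,2]-42)<5)&(u>320)&(u<380)&(v>265)&(v<322); print(g.sum(),cv2.minAreaRect(X[g][:,:2].astype('f4')))
E
```

```text
[array([633.91,  12.63]), array([678.06,   5.53]), np.float64(44.71), np.float64(-0.16), array([311.54, 204.17]), array([315.45, 182.24])]
[array([633.91,  12.63]), array([672.82,  -6.47]), np.float64(43.34), np.float64(-0.46), array([311.54, 204.17]), array([321.3 , 184.89])]
[array([ 606.15, -179.37]), array([ 649.1 , -190.66]), np.float64(44.41), np.float64(-0.26), array([406.37, 219.63]), array([412.72, 198.15])]
[array([ 606.15, -179.37]), array([ 642.43, -202.3 ]), np.float64(42.91), np.float64(-0.56), array([406.37, 219.63]), array([418.53, 201.55])]
[array([430.48, 140.32]), array([475.68, 146.4 ]), np.float64(45.61), np.float64(0.13), array([245.71, 303.16]), array([242.95, 280.6 ])]
[array([430.48, 140.32]), array([473.18, 133.6 ]), np.float64(43.23), np.float64(-0.16), array([245.71, 303.16]), array([249.24, 282.02])]
[array([ 435.43, -292.1 ]), array([ 474.57, -268.17]), np.float64(45.88), np.float64(0.55), array([462.93, 306.58]), array([451.54, 286.48])]
[array([ 435.43, -292.1 ]), array([ 476.55, -281.17]), np.float64(42.55), np.float64(0.26), array([462.93, 306.58]), array([458.2 , 285.65])]
156 [455.22356436 -67.84924666  94.00661572] [455.59358018 -67.40634719  93.76974546]
((455.4823303222656, -68.15577697753906), (18.549137115478516, 30.63127899169922), 85.20263671875)
947 ((453.5745849609375, -68.76081085205078), (70.0164794921875, 69.9963607788086), 3.890035629272461)
```

Call:
step_arm --moves '[{"az": 0.1}]' --gripper 0

```text
schema error: expected keys tx, ty, tz, ax, ay, az
```

```bash
python3 - <<'E'
from h import *
s=r.sense(); print(s['qpos'],s['eef_pos'],s['tcp_rot'])
i=eyes.camera_info('wrist'); print(np.round(i['intrinsics'],1).tolist(),np.round(i['cam_to_world'],3).tolist())
E
```

```text
[ 1.28958653e+00  3.53530009e-01  1.63394563e+00  3.19044471e-06
  1.15521718e+00 -2.42906975e-03] [171.9134814  600.5435217  255.71611579] [-3.14049250e+00 -5.58982674e-06  2.86281063e+00]
[[334.5, 0.0, 319.1], [0.0, 334.5, 241.4], [0.0, 0.0, 1.0]] [[0.274, -0.921, -0.276, 100.633], [0.962, 0.263, 0.079, 620.485], [-0.001, -0.287, 0.958, 373.69], [0.0, 0.0, 0.0, 1.0]]
```

Call:
step_arm --moves '[{"tx": 0,"ty": 0,"tz": 0,"ax": 0,"ay": 0,"az": -0.059},{"tx": 0,"ty": 0,"tz": 0,"ax": 0,"ay": 0,"az": -0.059},{"tx": 0,"ty": 0,"tz": 0,"ax": 0,"ay": 0,"az": -0.059}]' --gripper 0

```text
clock: 0.52
eef_pos: [171.9, 600.7, 256.0]
tcp_rot: [-3.141, -0.0, -3.139]
contact_force: [0.5, -0.4, -0.1]
opening: 0.373
grasp_force: 0.0
```

Call:
step_arm --moves '[{"tx": -0.5,"ty": -0.9,"tz": 0.1,"ax": 0,"ay": 0,"az": 0},{"tx": -0.5,"ty": -0.9,"tz": 0.1,"ax": 0,"ay": 0,"az": 0},{"tx": -0.5,"ty": -0.9,"tz": 0.1,"ax": 0,"ay": 0,"az": 0},{"tx": -0.5,"ty": -0.9,"tz": 0.1,"ax": 0,"ay": 0,"az": 0},{"tx": -0.5,"ty": -0.9,"tz": 0.1,"ax": 0,"ay": 0,"az": 0}]'

```text
clock: 1.15
eef_pos: [234.9, 487.2, 243.6]
tcp_rot: [-3.141, -0.0, 3.141]
contact_force: [-0.1, -0.3, 0.1]
opening: 0.002
grasp_force: 0.0
```

Call:
step_arm --moves '[{"tx": -0.5,"ty": -0.9,"tz": 0.1,"ax": 0,"ay": 0,"az": 0},{"tx": -0.5,"ty": -0.9,"tz": 0.1,"ax": 0,"ay": 0,"az": 0},{"tx": -0.5,"ty": -0.9,"tz": 0.1,"ax": 0,"ay": 0,"az": 0},{"tx": -0.5,"ty": -0.9,"tz": 0.1,"ax": 0,"ay": 0,"az": 0},{"tx": -0.5,"ty": -0.9,"tz": 0.1,"ax": 0,"ay": 0,"az": 0}]'

```text
clock: 1.78
eef_pos: [297.3, 374.6, 231.2]
tcp_rot: [-3.142, 0.0, 3.141]
contact_force: [0.7, -0.1, -0.2]
opening: -0.002
grasp_force: 0.0
```

Call:
step_arm --moves '[{"tx": -0.5,"ty": -0.9,"tz": 0.1,"ax": 0,"ay": 0,"az": 0},{"tx": -0.5,"ty": -0.9,"tz": 0.1,"ax": 0,"ay": 0,"az": 0},{"tx": -0.5,"ty": -0.9,"tz": 0.1,"ax": 0,"ay": 0,"az": 0},{"tx": -0.5,"ty": -0.9,"tz": 0.1,"ax": 0,"ay": 0,"az": 0},{"tx": -0.5,"ty": -0.9,"tz": 0.1,"ax": 0,"ay": 0,"az": 0}]'

```text
clock: 2.4
eef_pos: [359.5, 262.1, 218.7]
tcp_rot: [3.142, 0.0, 3.141]
contact_force: [-0.1, 0.9, 0.4]
opening: -0.001
grasp_force: 0.0
```

```bash
cat >> h.py <<'E'
def valves(n='top',f=None,zp=61,zs=67,lo=8,c=None):
    """merge slot halves: brass pixels within 14 mm of the spot on either side"""
    p,d,K,T=c or grab(n,f); m=masks(p); out=[]
    for rc,_,rm in comps(m['red'],lo,1e5):
        rm=rm.astype('u1'); ring=cv2.dilate(rm,np.ones((7,7),'u1'))-rm
        if m['blue'][ring>0].mean()<.5: continue
        P=plane(rc,zp,K,T)[0,:2]
        v,u=np.nonzero(m['brass']); S=plane(np.c_[u,v],zs,K,T)[:,:2]
        L=np.linalg.norm(S-P,axis=1); k=(L>30)&(L<58)
        # keep only pixels surrounded by blue cover (not the side port): take those on the longer blue side
        if k.sum()<lo: continue
        vb,ub=np.nonzero(m['blue']); B=plane(np.c_[ub,vb],zp-3,K,T)[:,:2]; B=B[np.linalg.norm(B-P,axis=1)<60].mean(0)
        k&=((S-P)@(B-P)>0)
        if k.sum()<lo: continue
        (cx,cy),_=cv2.minEnclosingCircle(S[k].astype('f4')) ; s=S[k].mean(0)
        out.append((P,s,np.linalg.norm(s-P),np.arctan2(*(s-P)[::-1]),rc,cv2.fitEllipse(S[k].astype('f4')) if k.sum()>5 else 0))
    return out
def show(*a,**k):
    s=r.sense(); print('t',round(float(s['clock']),2),'tcp',np.round(s['eef_pos'],1),np.round(s['tcp_rot'],3),'op',np.round(s['opening'],2),'F',np.round(s['contact_force'],1),'gf',np.round(s['grasp_force'],1))
    for v in valves(*a,**k): print('pad',v[0].round(1),'screw',v[1].round(1),'L',v[2].round(1),'yaw',v[3].round(3),'px',v[4].round())
E
python3 - <<'E'
from h import *
show(n='top'); show(n='wrist',f='w1.png')
print(r.sense()['qpos'])
E
```

```text
t 2.4 tcp [359.5 262.1 218.7] [3.142 0.    3.141] op -0.0 F [-0.1  0.9  0.4] gf 0.0
pad [633.9  12.6] screw [675.3  -0.7] L 43.5 yaw -0.312 px [312. 204.]
pad [ 606.1 -179.5] screw [ 645.7 -196.5] L 43.2 yaw -0.407 px [406. 220.]
pad [430.6 140.4] screw [474.3 139.3] L 43.7 yaw -0.026 px [246. 303.]
pad [ 435.4 -291.9] screw [ 475.5 -274.4] L 43.8 yaw 0.411 px [463. 307.]
t 2.45 tcp [360.2 260.1 218.3] [-3.14   0.     3.141] op 0.0 F [ 0.1 -1.5 -0.2] gf 0.0
[ 6.25269737e-01  1.15287720e-01  2.04156502e+00 -5.82537616e-04
  9.85441540e-01 -9.42506961e-01]
```

Call:
step_arm --moves '[{"tx": -0.56,"ty": -0.96,"tz": 0.2,"ax": 0,"ay": 0,"az": 0},{"tx": -0.56,"ty": -0.96,"tz": 0.2,"ax": 0,"ay": 0,"az": 0},{"tx": -0.56,"ty": -0.96,"tz": 0.2,"ax": 0,"ay": 0,"az": 0},{"tx": -0.56,"ty": -0.96,"tz": 0.2,"ax": 0,"ay": 0,"az": 0},{"tx": -0.56,"ty": -0.96,"tz": 0.2,"ax": 0,"ay": 0,"az": 0}]'

```text
clock: 3.12
eef_pos: [429.5, 142.9, 193.7]
tcp_rot: [3.141, 0.0, 3.141]
contact_force: [-0.6, 0.5, -0.3]
opening: 0.004
grasp_force: 0.0
```

```bash
python3 - <<'E'
from h import *
show(n='wrist',f='w2.png'); show(n='side')
E
```

```text
t 3.12 tcp [429.5 142.9 193.7] [3.141 0.    3.141] op 0.0 F [-0.6  0.5 -0.3] gf 0.0
t 3.17 tcp [430.5 141.  193.3] [-3.141e+00  1.000e-03  3.141e+00] op -0.0 F [ 0.7 -0.9 -0.8] gf 0.0
pad [ 606.4 -184.1] screw [ 640.1 -207.5] L 41.1 yaw -0.607 px [367. 316.]
pad [ 435.  -295.4] screw [ 475.4 -281. ] L 42.9 yaw 0.343 px [284. 388.]
```

View pics/w2.png

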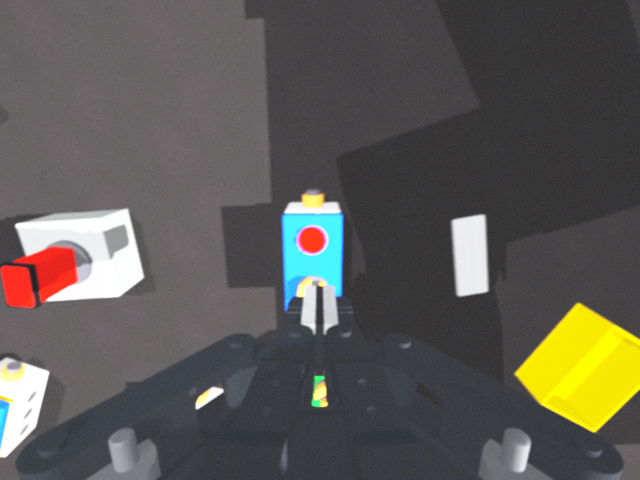

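The wrist view confirms the choice: a blue-covered valve with its red pad at (312,240), and the shut fingers just behind it at (319,290). The stand and red driver are at left (60,270).

```bash
python3 - <<'E'
from h import *
p=cv2.imread('pics/w2.png')[...,::-1]; K=eyes.camera_info('wrist')
T=np.array(K['cam_to_world']);K=K['intrinsics']
print(plane([[312,240],[283,213],[342,213]],61,K,T), cv2.cvtColor(p[240:241,290:291].copy(),cv2.COLOR_RGB2HSV), cv2.cvtColor(p[240:241,312:313].copy(),cv2.COLOR_RGB2HSV))
for rc,st,rm in comps(masks(p)['red'],20,1e5): print(rc,st)
E
```

```text
[[429.52463243 136.35226934  61.        ]
 [408.02813088 114.41911057  61.        ]
 [408.11022147 159.38747101  61.        ]] [[[ 92 179 255]]] [[[  5 222 255]]]
[311.5        239.57657658] [300 228  24  24 444]
[ 51.81682641 269.51011715] [  13  247   64   56 1878]
[ 17.41492037 286.00167645] [   0  265   36   43 1193]
```

Call:
step_arm --moves '[{"tx": 0,"ty": -0.05,"tz": 0.9,"ax": 0,"ay": 0,"az": 0},{"tx": 0,"ty": 0,"tz": 0.9,"ax": 0,"ay": 0,"az": 0},{"tx": 0,"ty": 0,"tz": 0.9,"ax": 0,"ay": 0,"az": 0},{"tx": 0,"ty": 0,"tz": 0.9,"ax": 0,"ay": 0,"az": 0},{"tx": 0,"ty": 0,"tz": 0.5,"ax": 0,"ay": 0,"az": 0}]'

```text
clock: 3.85
eef_pos: [428.4, 142.6, 90.5]
tcp_rot: [-3.142, -0.001, 3.141]
contact_force: [-0.9, -0.0, -0.5]
opening: -0.002
grasp_force: 0.0
```

Call:
step_arm --moves '[{"tx": 0,"ty": 0,"tz": 0.1,"ax": 0,"ay": 0,"az": 0},{"tx": 0,"ty": 0,"tz": 0.1,"ax": 0,"ay": 0,"az": 0},{"tx": 0,"ty": 0,"tz": 0,"ax": 0,"ay": 0,"az": 0}]'

```text
clock: 4.22
eef_pos: [429.5, 142.1, 86.7]
tcp_rot: [3.141, 0.001, 3.141]
contact_force: [0.1, 0.6, 0.3]
opening: 0.002
grasp_force: 0.0
```

Call:
step_arm --moves '[{"tx": 0,"ty": -0.05,"tz": 0.08,"ax": 0,"ay": 0,"az": 0},{"tx": 0,"ty": 0,"tz": 0.08,"ax": 0,"ay": 0,"az": 0},{"tx": 0,"ty": 0,"tz": 0,"ax": 0,"ay": 0,"az": 0}]'

```text
clock: 4.6
eef_pos: [429.6, 140.8, 82.5]
tcp_rot: [3.141, 0.001, 3.141]
contact_force: [0.8, 2.2, 3.1]
opening: -0.0
grasp_force: 1.1
```

Call:
step_arm --moves '[{"tx": 0,"ty": 0,"tz": 0.06,"ax": 0,"ay": 0,"az": 0},{"tx": 0,"ty": 0,"tz": 0,"ax": 0,"ay": 0,"az": 0}]'

```text
clock: 4.85
eef_pos: [429.5, 140.8, 80.8]
tcp_rot: [3.141, 0.001, 3.141]
contact_force: [0.9, 1.9, 2.8]
opening: -0.0
grasp_force: 1.2
```

Call:
step_arm --moves '[{"tx": 0,"ty": 0,"tz": 0.04,"ax": 0,"ay": 0,"az": 0},{"tx": 0,"ty": 0,"tz": 0,"ax": 0,"ay": 0,"az": 0}]'

```text
clock: 5.1
eef_pos: [429.4, 140.7, 79.8]
tcp_rot: [3.141, 0.001, 3.141]
contact_force: [2.7, 1.1, 4.5]
opening: 0.003
grasp_force: 1.5
```

Contact, and the cover is moving. I'll press in 1 mm steps until the force rises.

Call:
step_arm --moves '[{"tx": 0,"ty": 0,"tz": 0.04,"ax": 0,"ay": 0,"az": 0},{"tx": 0,"ty": 0,"tz": 0,"ax": 0,"ay": 0,"az": 0}]'

```text
clock: 5.35
eef_pos: [429.4, 140.7, 78.8]
tcp_rot: [3.142, 0.0, 3.141]
contact_force: [2.4, 1.5, 2.4]
opening: -0.001
grasp_force: 1.6
```

Call:
step_arm --moves '[{"tx": 0,"ty": 0,"tz": 0.03,"ax": 0,"ay": 0,"az": 0},{"tx": 0,"ty": 0,"tz": 0,"ax": 0,"ay": 0,"az": 0}]'

```text
clock: 5.6
eef_pos: [429.3, 140.7, 78.0]
tcp_rot: [3.142, 0.0, 3.141]
contact_force: [2.7, 1.1, 2.8]
opening: 0.004
grasp_force: 1.7
```

Call:
step_arm --moves '[{"tx": 0,"ty": 0,"tz": 0.03,"ax": 0,"ay": 0,"az": 0},{"tx": 0,"ty": 0,"tz": 0,"ax": 0,"ay": 0,"az": 0}]'

```text
clock: 5.85
eef_pos: [429.3, 140.7, 77.8]
tcp_rot: [3.142, 0.0, 3.141]
contact_force: [0.7, 0.3, 15.0]
opening: -0.001
grasp_force: 7.0
```

Call:
step_arm --moves '[{"tx": 0,"ty": 0,"tz": 0.02,"ax": 0,"ay": 0,"az": 0},{"tx": 0,"ty": 0,"tz": 0,"ax": 0,"ay": 0,"az": 0}]'

```text
clock: 6.1
eef_pos: [429.2, 140.7, 77.7]
tcp_rot: [3.142, 0.0, 3.141]
contact_force: [-1.2, 0.1, 21.2]
opening: 0.001
grasp_force: 10.8
```

Call:
step_arm --moves '[{"tx": 0,"ty": 0,"tz": -0.9,"ax": 0,"ay": 0,"az": 0},{"tx": 0,"ty": 0,"tz": -0.9,"ax": 0,"ay": 0,"az": 0},{"tx": -0.9,"ty": -0.57,"tz": -0.4,"ax": 0,"ay": 0,"az": 0},{"tx": -0.9,"ty": -0.57,"tz": -0.4,"ax": 0,"ay": 0,"az": 0},{"tx": -0.9,"ty": -0.57,"tz": -0.4,"ax": 0,"ay": 0,"az": 0}]'

```text
clock: 6.72
eef_pos: [495.8, 97.1, 151.4]
tcp_rot: [-3.141, -0.003, 3.141]
contact_force: [0.1, 0.1, 0.1]
opening: -0.002
grasp_force: 0.0
```

Call:
step_arm --moves '[{"tx": -0.9,"ty": -0.57,"tz": -0.4,"ax": 0,"ay": 0,"az": 0},{"tx": -0.9,"ty": -0.57,"tz": 0,"ax": 0,"ay": 0,"az": 0},{"tx": -0.9,"ty": -0.57,"tz": 0,"ax": 0,"ay": 0,"az": 0},{"tx": 0,"ty": 0,"tz": 0,"ax": 0,"ay": 0,"az": 0}]'

```text
clock: 7.22
eef_pos: [563.9, 54.2, 160.9]
tcp_rot: [-3.141, -0.002, 3.139]
contact_force: [-0.4, -0.4, 0.7]
opening: 0.001
grasp_force: 0.0
```

```bash
cat >> h.py <<'E'
def pads(n='wrist',z=61,f=None):
    s=r.sense(); p,d,K,T=grab(n,f)
    print('t',round(float(s['clock']),2),'tcp',np.round(s['eef_pos'],1),'F',np.round(s['contact_force'],1))
    for rc,st,rm in comps(masks(p)['red'],30,1e5): print(n,rc.round(),st[2:],plane(rc,z,K,T)[0,:2].round(1))
E
python3 - <<'E'
from h import *
pads(); pads('side'); show('top')
E
```

```text
t 7.22 tcp [563.9  54.2 160.9] F [-0.4 -0.4  0.7]
wrist [459.  35.] [  36   40 1110] [431.3 134.7]
wrist [70. 65.] [  46   72 2681] [446.7 -92.2]
wrist [116.  78.] [  43   70 2306] [453.4 -66.5]
wrist [405. 293.] [ 29  27 620] [593.6 115. ]
wrist [  5. 307.] [ 12  25 221] [ 604.3 -173.3]
wrist [262. 336.] [ 28  17 312] [627.9  11.5]
t 7.28 tcp [562.9  54.7 160.8] F [-0.4 -1.  -0.6]
side [380. 166.] [ 8  6 42] [739.3 228. ]
side [399. 205.] [ 28  34 736] [747.1  87.2]
side [332. 205.] [ 9  7 53] [595.4 114.2]
side [359. 237.] [ 9  8 36] [634.    8.3]
side [280. 271.] [16  9 34] [455.7 -52.2]
side [280. 280.] [ 16  12 177] [454.6 -74.7]
side [367. 316.] [11 10 89] [ 605.4 -183.4]
side [207. 335.] [11 11 38] [ 309.1 -172. ]
side [284. 388.] [12 12 93] [ 435.5 -296.3]
t 7.33 tcp [562.4  55.1 160.9] [-3.141e+00 -3.000e-03  3.140e+00] op -0.0 F [ 0.  -0.3 -0.2] gf 0.0
pad [ 606.1 -179.1] screw [ 645.9 -196.6] L 43.4 yaw -0.413 px [406. 220.]
pad [431.1 138.9] screw [474.4 138.4] L 43.2 yaw -0.011 px [246. 303.]
pad [ 435.4 -292.1] screw [ 475.5 -274.5] L 43.8 yaw 0.414 px [463. 307.]
```

Call:
step_arm --moves '[{"tx": -0.9,"ty": -0.54,"tz": 0.3,"ax": 0,"ay": 0,"az": 0},{"tx": -0.9,"ty": -0.54,"tz": 0.3,"ax": 0,"ay": 0,"az": 0},{"tx": -0.9,"ty": -0.54,"tz": 0.3,"ax": 0,"ay": 0,"az": 0},{"tx": -0.15,"ty": -0.1,"tz": 0.8,"ax": 0,"ay": 0,"az": 0},{"tx": 0,"ty": 0,"tz": 0.8,"ax": 0,"ay": 0,"az": 0}]'

```text
clock: 8.0
eef_pos: [633.8, 12.5, 97.6]
tcp_rot: [3.141, -0.002, 3.141]
contact_force: [0.5, 0.3, -1.1]
opening: -0.001
grasp_force: 0.0
```

Call:
step_arm --moves '[{"tx": 0,"ty": 0,"tz": 0.3,"ax": 0,"ay": 0,"az": 0},{"tx": 0,"ty": 0,"tz": 0.1,"ax": 0,"ay": 0,"az": 0},{"tx": 0,"ty": 0,"tz": 0.1,"ax": 0,"ay": 0,"az": 0},{"tx": 0,"ty": 0,"tz": 0,"ax": 0,"ay": 0,"az": 0}]'

```text
clock: 8.5
eef_pos: [635.5, 12.1, 87.2]
tcp_rot: [3.142, 0.001, 3.141]
contact_force: [-0.4, 0.1, -0.0]
opening: 0.002
grasp_force: 0.0
```

Call:
step_arm --moves '[{"tx": 0,"ty": 0,"tz": 0.06,"ax": 0,"ay": 0,"az": 0},{"tx": 0,"ty": 0,"tz": 0,"ax": 0,"ay": 0,"az": 0}]'

```text
clock: 8.75
eef_pos: [635.4, 12.0, 85.4]
tcp_rot: [3.142, 0.0, 3.141]
contact_force: [-0.7, -0.0, -0.4]
opening: -0.001
grasp_force: 0.0
```

Call:
step_arm --moves '[{"tx": 0,"ty": 0,"tz": 0.08,"ax": 0,"ay": 0,"az": 0},{"tx": 0,"ty": 0,"tz": 0.08,"ax": 0,"ay": 0,"az": 0},{"tx": 0,"ty": 0,"tz": 0.08,"ax": 0,"ay": 0,"az": 0},{"tx": 0,"ty": 0,"tz": 0,"ax": 0,"ay": 0,"az": 0}]'

```text
clock: 9.25
eef_pos: [635.4, 12.0, 79.1]
tcp_rot: [-3.142, 0.0, 3.141]
contact_force: [-0.2, -0.1, 1.4]
opening: 0.001
grasp_force: 0.8
```

Call:
step_arm --moves '[{"tx": 0,"ty": 0,"tz": 0.05,"ax": 0,"ay": 0,"az": 0},{"tx": 0,"ty": 0,"tz": 0,"ax": 0,"ay": 0,"az": 0}]'

```text
clock: 9.5
eef_pos: [635.4, 12.0, 78.1]
tcp_rot: [-3.142, 0.0, 3.141]
contact_force: [-0.4, 0.4, 4.6]
opening: 0.003
grasp_force: 2.0
```

Call:
step_arm --moves '[{"tx": 0,"ty": 0,"tz": 0.03,"ax": 0,"ay": 0,"az": 0},{"tx": 0,"ty": 0,"tz": 0,"ax": 0,"ay": 0,"az": 0}]'

```text
clock: 9.75
eef_pos: [635.4, 12.0, 78.0]
tcp_rot: [3.142, 0.0, 3.141]
contact_force: [-2.4, 0.5, 10.6]
opening: 0.0
grasp_force: 5.2
```

Call:
step_arm --moves '[{"tx": 0,"ty": 0,"tz": 0.02,"ax": 0,"ay": 0,"az": 0},{"tx": 0,"ty": 0,"tz": 0,"ax": 0,"ay": 0,"az": 0}]'

```text
clock: 10.0
eef_pos: [635.4, 12.0, 77.9]
tcp_rot: [-3.142, 0.0, 3.141]
contact_force: [-4.4, 1.2, 14.2]
opening: -0.0
grasp_force: 7.4
```

Call:
step_arm --moves '[{"tx": 0,"ty": 0,"tz": -0.9,"ax": 0,"ay": 0,"az": 0},{"tx": 0,"ty": 0,"tz": -0.9,"ax": 0,"ay": 0,"az": 0},{"tx": 0.1,"ty": -0.9,"tz": -0.4,"ax": 0,"ay": 0,"az": 0},{"tx": 0.1,"ty": -0.9,"tz": -0.4,"ax": 0,"ay": 0,"az": 0},{"tx": 0.1,"ty": -0.9,"tz": -0.4,"ax": 0,"ay": 0,"az": 0}]'

```text
clock: 10.62
eef_pos: [627.0, -57.5, 151.7]
tcp_rot: [-3.142, -0.001, 3.14]
contact_force: [-0.5, -0.4, -0.0]
opening: 0.001
grasp_force: 0.0
```

Call:
step_arm --moves '[{"tx": 0.2,"ty": -0.9,"tz": 0,"ax": 0,"ay": 0,"az": 0},{"tx": 0.2,"ty": -0.9,"tz": 0,"ax": 0,"ay": 0,"az": 0},{"tx": 0.2,"ty": -0.9,"tz": 0,"ax": 0,"ay": 0,"az": 0},{"tx": 0,"ty": 0,"tz": 0,"ax": 0,"ay": 0,"az": 0}]'

```text
clock: 11.12
eef_pos: [612.0, -124.9, 151.4]
tcp_rot: [-3.142, -0.001, 3.139]
contact_force: [0.3, 0.3, -0.4]
opening: 0.003
grasp_force: 0.0
```

```bash
python3 - <<'E'
from h import *
pads(); show('top')
E
```

```text
t 11.12 tcp [ 612.  -124.9  151.4] F [ 0.3  0.3 -0.4]
wrist [415.   7.] [ 45  17 624] [469. -73.]
wrist [233. 247.] [ 31  30 722] [ 604.2 -181.5]
wrist [512. 281.] [ 31  27 660] [628.6   4.7]
wrist [594. 402.] [ 100   98 6033] [727.8  83.8]
t 11.18 tcp [ 612.3 -123.9  151.5] [ 3.141 -0.     3.139] op 0.0 F [0.3 0.7 1. ] gf 0.0
pad [632.8  12.5] screw [673.5  -1. ] L 42.9 yaw -0.32 px [312. 205.]
pad [431.1 138.9] screw [474.5 138.2] L 43.4 yaw -0.016 px [246. 303.]
```

Call:
step_arm --moves '[{"tx": 0.1,"ty": -0.9,"tz": 0.3,"ax": 0,"ay": 0,"az": 0},{"tx": 0.1,"ty": -0.9,"tz": 0.3,"ax": 0,"ay": 0,"az": 0},{"tx": 0.07,"ty": -0.44,"tz": 0.4,"ax": 0,"ay": 0,"az": 0},{"tx": 0,"ty": 0,"tz": 0.8,"ax": 0,"ay": 0,"az": 0},{"tx": 0,"ty": 0,"tz": 0.6,"ax": 0,"ay": 0,"az": 0}]'

```text
clock: 11.85
eef_pos: [605.2, -178.6, 89.8]
tcp_rot: [3.141, -0.002, 3.141]
contact_force: [-0.5, -0.0, -0.2]
opening: 0.004
grasp_force: 0.0
```

Call:
step_arm --moves '[{"tx": 0,"ty": 0,"tz": 0.1,"ax": 0,"ay": 0,"az": 0},{"tx": 0,"ty": 0,"tz": 0.08,"ax": 0,"ay": 0,"az": 0},{"tx": 0,"ty": 0,"tz": 0,"ax": 0,"ay": 0,"az": 0}]'

```text
clock: 12.22
eef_pos: [606.3, -178.8, 87.6]
tcp_rot: [-3.141, 0.001, 3.141]
contact_force: [-0.3, 0.8, 0.4]
opening: 0.0
grasp_force: 0.0
```

Call:
step_arm --moves '[{"tx": 0,"ty": 0,"tz": 0.1,"ax": 0,"ay": 0,"az": 0},{"tx": 0,"ty": 0,"tz": 0.08,"ax": 0,"ay": 0,"az": 0},{"tx": 0,"ty": 0,"tz": 0.08,"ax": 0,"ay": 0,"az": 0},{"tx": 0,"ty": 0,"tz": 0.08,"ax": 0,"ay": 0,"az": 0},{"tx": 0,"ty": 0,"tz": 0,"ax": 0,"ay": 0,"az": 0}]'

```text
clock: 12.85
eef_pos: [606.3, -179.0, 78.8]
tcp_rot: [-3.141, 0.001, 3.141]
contact_force: [1.6, 0.7, 2.3]
opening: 0.004
grasp_force: 1.1
```

Call:
step_arm --moves '[{"tx": 0,"ty": 0,"tz": 0.05,"ax": 0,"ay": 0,"az": 0},{"tx": 0,"ty": 0,"tz": 0,"ax": 0,"ay": 0,"az": 0}]'

```text
clock: 13.1
eef_pos: [606.3, -179.0, 78.0]
tcp_rot: [-3.141, 0.001, 3.141]
contact_force: [0.6, 2.1, 8.0]
opening: -0.003
grasp_force: 3.6
```

Call:
step_arm --moves '[{"tx": 0,"ty": 0,"tz": 0.03,"ax": 0,"ay": 0,"az": 0},{"tx": 0,"ty": 0,"tz": 0,"ax": 0,"ay": 0,"az": 0}]'

```text
clock: 13.35
eef_pos: [606.3, -179.0, 77.9]
tcp_rot: [-3.141, 0.001, 3.141]
contact_force: [-1.6, 1.4, 13.5]
opening: 0.0
grasp_force: 6.9
```

Call:
step_arm --moves '[{"tx": 0,"ty": 0,"tz": -0.9,"ax": 0,"ay": 0,"az": 0},{"tx": 0,"ty": 0,"tz": -0.9,"ax": 0,"ay": 0,"az": 0},{"tx": 0.9,"ty": -0.6,"tz": -0.4,"ax": 0,"ay": 0,"az": 0},{"tx": 0.9,"ty": -0.6,"tz": -0.4,"ax": 0,"ay": 0,"az": 0},{"tx": 0.9,"ty": -0.6,"tz": -0.4,"ax": 0,"ay": 0,"az": 0}]'

```text
clock: 13.98
eef_pos: [535.5, -224.8, 151.5]
tcp_rot: [3.141, -0.002, 3.14]
contact_force: [-0.4, 0.1, -0.2]
opening: -0.0
grasp_force: 0.0
```

Call:
step_arm --moves '[{"tx": 0.9,"ty": -0.6,"tz": 0,"ax": 0,"ay": 0,"az": 0},{"tx": 0.9,"ty": -0.6,"tz": 0,"ax": 0,"ay": 0,"az": 0},{"tx": 0.9,"ty": -0.6,"tz": 0,"ax": 0,"ay": 0,"az": 0},{"tx": 0,"ty": 0,"tz": 0,"ax": 0,"ay": 0,"az": 0}]'

```text
clock: 14.48
eef_pos: [467.7, -269.8, 151.3]
tcp_rot: [3.141, -0.002, 3.138]
contact_force: [0.5, 0.5, -1.3]
opening: -0.005
grasp_force: 0.0
```

```bash
python3 - <<'E'
from h import *
pads(); show('top'); print(r.sense()['eef_pos'])
E
```

```text
t 14.47 tcp [ 467.7 -269.8  151.3] F [ 0.5  0.5 -1.3]
wrist [279. 208.] [ 32  32 812] [ 433.4 -295.2]
wrist [619. 238.] [  49   63 2253] [454.1 -75.5]
t 14.53 tcp [ 469.  -269.5  151.5] [ 3.141e+00 -1.000e-03  3.138e+00] op -0.0 F [1.6 0.2 0.5] gf 0.0
pad [632.8  12.5] screw [673.4  -0.9] L 42.8 yaw -0.318 px [312. 205.]
pad [ 605.4 -178. ] screw [ 644.6 -195.1] L 42.8 yaw -0.413 px [406. 220.]
pad [431.1 138.9] screw [474.2 138.2] L 43.1 yaw -0.016 px [246. 303.]
[ 469.92360483 -269.18096388  151.66358178]
```

Call:
step_arm --moves '[{"tx": 0.7,"ty": -0.48,"tz": 0.4,"ax": 0,"ay": 0,"az": 0},{"tx": 0.7,"ty": -0.48,"tz": 0.4,"ax": 0,"ay": 0,"az": 0},{"tx": 0,"ty": 0,"tz": 0.8,"ax": 0,"ay": 0,"az": 0},{"tx": 0,"ty": 0,"tz": 0.8,"ax": 0,"ay": 0,"az": 0},{"tx": 0,"ty": 0,"tz": 0.16,"ax": 0,"ay": 0,"az": 0}]'

```text
clock: 15.2
eef_pos: [434.0, -292.5, 86.1]
tcp_rot: [3.14, -0.003, 3.14]
contact_force: [-0.9, -0.8, -0.0]
opening: 0.006
grasp_force: 0.0
```

Call:
step_arm --moves '[{"tx": 0,"ty": 0,"tz": 0.1,"ax": 0,"ay": 0,"az": 0},{"tx": 0,"ty": 0,"tz": 0.08,"ax": 0,"ay": 0,"az": 0},{"tx": 0,"ty": 0,"tz": 0,"ax": 0,"ay": 0,"az": 0}]'

```text
clock: 15.58
eef_pos: [436.1, -293.0, 83.7]
tcp_rot: [-3.141, 0.001, 3.141]
contact_force: [-0.8, 0.3, 0.1]
opening: -0.002
grasp_force: 0.0
```

Call:
step_arm --moves '[{"tx": 0,"ty": 0,"tz": 0.07,"ax": 0,"ay": 0,"az": 0},{"tx": 0,"ty": 0,"tz": 0.06,"ax": 0,"ay": 0,"az": 0},{"tx": 0,"ty": 0,"tz": 0.06,"ax": 0,"ay": 0,"az": 0},{"tx": 0,"ty": 0,"tz": 0,"ax": 0,"ay": 0,"az": 0}]'

```text
clock: 16.08
eef_pos: [436.3, -293.1, 78.6]
tcp_rot: [-3.141, 0.001, 3.141]
contact_force: [2.1, -0.8, 1.9]
opening: 0.003
grasp_force: 1.0
```

Call:
step_arm --moves '[{"tx": 0,"ty": 0,"tz": 0.05,"ax": 0,"ay": 0,"az": 0},{"tx": 0,"ty": 0,"tz": 0,"ax": 0,"ay": 0,"az": 0}]'

```text
clock: 16.32
eef_pos: [436.3, -293.1, 77.9]
tcp_rot: [-3.141, 0.001, 3.141]
contact_force: [0.1, 0.1, 11.0]
opening: 0.001
grasp_force: 5.4
```

Call:
step_arm --moves '[{"tx": 0,"ty": 0,"tz": 0.03,"ax": 0,"ay": 0,"az": 0},{"tx": 0,"ty": 0,"tz": 0,"ax": 0,"ay": 0,"az": 0}]'

```text
clock: 16.58
eef_pos: [436.3, -293.2, 77.8]
tcp_rot: [-3.141, 0.001, 3.141]
contact_force: [-2.7, 1.2, 19.6]
opening: 0.0
grasp_force: 9.8
```

Call:
step_arm --moves '[{"tx": 0,"ty": 0,"tz": -0.9,"ax": 0,"ay": 0,"az": 0},{"tx": 0,"ty": 0,"tz": -0.9,"ax": 0,"ay": 0,"az": 0},{"tx": -0.2,"ty": 0.9,"tz": -0.7,"ax": 0,"ay": 0,"az": 0},{"tx": -0.2,"ty": 0.9,"tz": -0.7,"ax": 0,"ay": 0,"az": 0},{"tx": -0.2,"ty": 0.9,"tz": -0.7,"ax": 0,"ay": 0,"az": 0}]' --gripper 1

```text
clock: 17.2
eef_pos: [450.5, -224.4, 174.1]
tcp_rot: [3.141, -0.001, 3.141]
contact_force: [0.4, -0.2, -0.2]
opening: 0.996
grasp_force: 0.0
```

Call:
step_arm --moves '[{"tx": -0.2,"ty": 0.9,"tz": -0.4,"ax": 0,"ay": 0,"az": 0},{"tx": 0,"ty": 0.9,"tz": -0.4,"ax": 0,"ay": 0,"az": 0},{"tx": 0,"ty": 0.9,"tz": 0,"ax": 0,"ay": 0,"az": 0},{"tx": 0,"ty": 0.9,"tz": 0,"ax": 0,"ay": 0,"az": 0},{"tx": 0,"ty": 0,"tz": 0,"ax": 0,"ay": 0,"az": 0}]'

```text
clock: 17.82
eef_pos: [455.4, -134.2, 193.6]
tcp_rot: [3.141, -0.001, -3.141]
contact_force: [-0.1, -1.2, 0.3]
opening: 0.998
grasp_force: 0.0
```

```bash
cat >> h.py <<'E'
def driver(n,zt=94):
    p,d,K,T=grab(n,n+'_drv.png'); X=cloud(d,K,T); m=masks(p)['red']
    for rc,st,rm in comps(m,40,1e5):
        t=rm&(np.abs(X[...,2]-zt)<4)
        if t.sum()<30: continue
        v,u=np.nonzero(t); P=plane(np.c_[u,v],zt,K,T)[:,:2]
        print(n,'driver',t.sum(),P.mean(0).round(1),cv2.minAreaRect(P.astype('f4')))
E
python3 - <<'E'
from h import *
show('top'); driver('wrist'); driver('top'); show('wrist',zp=53,zs=59)
E
```

```text
t 17.82 tcp [ 455.4 -134.2  193.6] [ 3.141e+00 -1.000e-03 -3.141e+00] op 1.0 F [-0.1 -1.2  0.3] gf 0.0
pad [632.8  12.5] screw [673.4  -0.9] L 42.8 yaw -0.318 px [312. 205.]
pad [ 605.5 -177.9] screw [ 644.5 -195.1] L 42.6 yaw -0.416 px [406. 220.]
pad [431.1 138.9] screw [474.2 138.3] L 43.1 yaw -0.012 px [246. 303.]
wrist driver 1234 [453.1 -71.1] ((453.31494140625, -70.88542938232422), (20.003442764282227, 32.09370040893555), 85.6038818359375)
top driver 77 [458.5 -64.4] ((455.24639892578125, -66.59127044677734), (17.363636016845703, 30.880752563476562), 80.17630004882812)
t 17.98 tcp [ 455.9 -135.8  193.9] [-3.141 -0.     3.141] op 1.0 F [-0.   0.4 -0.2] gf 0.0
```

View pics/wrist_drv.png

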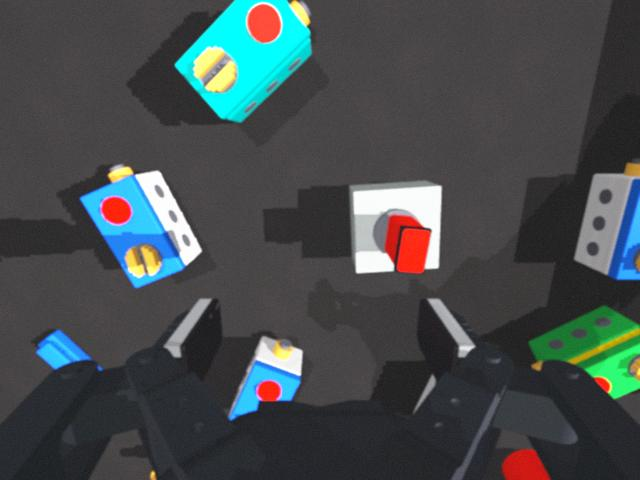

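Driver handle top at px (412,250), about (454,-70), long axis at -4.4°. Turquoise look-alike at (245,60) and valve D at (140,230), cover closed. Moving over the driver.

Call:
step_arm --moves '[{"tx": 0.08,"ty": 0.9,"tz": 0,"ax": 0,"ay": 0,"az": 0},{"tx": 0,"ty": 0.9,"tz": 0,"ax": 0,"ay": 0,"az": 0},{"tx": 0,"ty": 0.85,"tz": 0,"ax": 0,"ay": 0,"az": 0},{"tx": 0,"ty": 0,"tz": 0.4,"ax": 0,"ay": 0,"az": 0.05},{"tx": 0,"ty": 0,"tz": 0,"ax": 0,"ay": 0,"az": 0}]'

```text
clock: 18.65
eef_pos: [453.6, -69.4, 183.5]
tcp_rot: [-3.142, -0.001, 3.062]
contact_force: [-0.3, 0.1, 0.4]
opening: 0.999
grasp_force: 0.0
```

Call:
step_arm --moves '[{"tx": 0,"ty": 0,"tz": 0,"ax": 0,"ay": 0,"az": 0}]'

```text
clock: 18.77
eef_pos: [454.1, -69.6, 184.2]
tcp_rot: [-3.142, -0.0, 3.063]
contact_force: [-0.6, -0.4, -1.4]
opening: 1.001
grasp_force: 0.0
```

```bash
python3 - <<'E'
from h import *
show('top'); driver('wrist'); show('top'); driver('side')
E
```

```text
t 18.77 tcp [454.1 -69.6 184.2] [-3.142 -0.     3.063] op 1.0 F [-0.6 -0.4 -1.4] gf 0.0
pad [632.8  12.5] screw [673.4  -0.9] L 42.8 yaw -0.318 px [312. 205.]
pad [ 605.4 -178. ] screw [ 644.5 -195.1] L 42.7 yaw -0.414 px [406. 220.]
pad [431.1 138.9] screw [474.4 138.1] L 43.3 yaw -0.017 px [246. 303.]
pad [ 435.8 -290.2] screw [ 475.8 -272. ] L 43.9 yaw 0.428 px [462. 306.]
wrist driver 1319 [452.9 -70.4] ((453.1620788574219, -70.46894073486328), (19.574153900146484, 31.388294219970703), 85.53053283691406)
t 18.88 tcp [454.2 -69.5 184.3] [-3.142  0.     3.063] op 1.0 F [-0.9  0.1  0.1] gf 0.0
pad [632.8  12.5] screw [673.4  -0.9] L 42.8 yaw -0.318 px [312. 205.]
pad [ 605.4 -178. ] screw [ 644.5 -195.1] L 42.7 yaw -0.414 px [406. 220.]
pad [431.1 138.9] screw [474.4 138.1] L 43.3 yaw -0.017 px [246. 303.]
pad [ 435.8 -290.2] screw [ 475.8 -272.1] L 43.9 yaw 0.425 px [462. 306.]
```

Call:
step_arm --moves '[{"tx": 0,"ty": 0,"tz": 0.9,"ax": 0,"ay": 0,"az": 0},{"tx": 0,"ty": 0,"tz": 0.9,"ax": 0,"ay": 0,"az": 0},{"tx": 0,"ty": 0,"tz": 0.9,"ax": 0,"ay": 0,"az": 0},{"tx": 0,"ty": 0,"tz": 0.9,"ax": 0,"ay": 0,"az": 0},{"tx": 0,"ty": 0,"tz": 0.65,"ax": 0,"ay": 0,"az": 0}]'

```text
clock: 19.6
eef_pos: [453.9, -69.2, 77.0]
tcp_rot: [3.142, -0.0, 3.062]
contact_force: [0.2, 0.4, 0.5]
opening: 1.005
grasp_force: 0.0
```

Call:
step_arm --moves '[{"tx": 0,"ty": 0,"tz": 0,"ax": 0,"ay": 0,"az": 0},{"tx": 0,"ty": 0,"tz": 0,"ax": 0,"ay": 0,"az": 0}]'

```text
clock: 19.85
eef_pos: [454.4, -69.2, 78.3]
tcp_rot: [-3.142, 0.001, 3.062]
contact_force: [0.6, -0.4, 0.4]
opening: 1.002
grasp_force: 0.0
```

Call:
step_arm --moves '[{"tx": 0,"ty": 0,"tz": 0,"ax": 0,"ay": 0,"az": 0},{"tx": 0,"ty": 0,"tz": 0,"ax": 0,"ay": 0,"az": 0},{"tx": 0,"ty": 0,"tz": 0,"ax": 0,"ay": 0,"az": 0},{"tx": 0,"ty": 0,"tz": 0,"ax": 0,"ay": 0,"az": 0}]' --gripper 0 --newtons 60

```text
clock: 20.35
eef_pos: [454.1, -69.1, 78.1]
tcp_rot: [-3.142, 0.0, 3.062]
contact_force: [-0.6, -0.5, 1.7]
opening: 0.223
grasp_force: 58.4
```

Call:
step_arm --moves '[{"tx": 0,"ty": 0,"tz": -0.3,"ax": 0,"ay": 0,"az": 0},{"tx": 0,"ty": 0,"tz": -0.8,"ax": 0,"ay": 0,"az": 0},{"tx": 0,"ty": 0,"tz": -0.9,"ax": 0,"ay": 0,"az": 0},{"tx": 0,"ty": 0,"tz": -0.9,"ax": 0,"ay": 0,"az": 0},{"tx": 0,"ty": 0,"tz": -0.9,"ax": 0,"ay": 0,"az": 0}]'

```text
clock: 20.98
eef_pos: [453.8, -69.1, 173.9]
tcp_rot: [-3.142, 0.0, 3.062]
contact_force: [-0.1, -0.6, -0.8]
opening: 0.229
grasp_force: 58.5
```

Call:
step_arm --moves '[{"tx": 0,"ty": 0,"tz": 0,"ax": 0,"ay": 0,"az": 0},{"tx": 0,"ty": 0,"tz": 0,"ax": 0,"ay": 0,"az": 0}]'

```text
clock: 21.22
eef_pos: [453.5, -69.0, 172.3]
tcp_rot: [3.142, -0.001, 3.062]
contact_force: [-0.8, -0.7, 0.1]
opening: 0.226
grasp_force: 58.5
```

```bash
python3 - <<'E'
from h import *
show('top',zp=53,zs=59)
p,d,K,T=grab('wrist','w3.png'); q=grab('side')[0]
b=np.hstack([p[200:480,120:520],cv2.resize(q[180:320,180:380],(400,280),interpolation=cv2.INTER_CUBIC)]); cv2.imwrite('pics/c3.png',b[...,::-1])
E
```

```text
t 21.23 tcp [453.5 -69.  172.3] [ 3.142e+00 -1.000e-03  3.062e+00] op 0.23 F [-0.8 -0.7  0.1] gf 58.5
pad [633.9  12.8] screw [674.9  -0.7] L 43.2 yaw -0.317 px [312. 205.]
pad [ 606.3 -179.2] screw [ 645.8 -196.5] L 43.1 yaw -0.413 px [406. 220.]
pad [430.6 140.3] screw [474.2 139.7] L 43.6 yaw -0.014 px [246. 303.]
pad [ 435.3 -292.5] screw [ 475.6 -274.1] L 44.3 yaw 0.427 px [462. 306.]
```

View pics/c3.png

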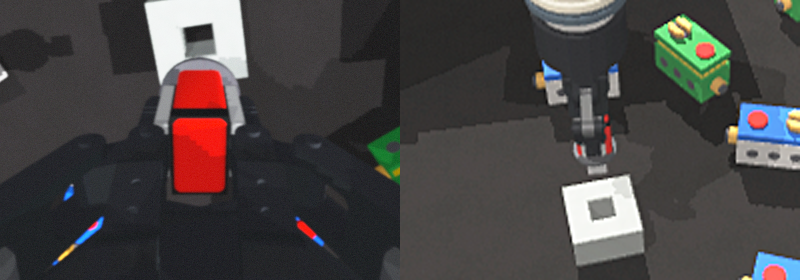

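The wrist crop shows the driver held upright between the pads, with the handle top at crop (200,155). The side crop shows it clear of the stand, with the hole at (600,208).

```bash
python3 - <<'E'
from h import *
p=cv2.imread('pics/w3.png')[...,::-1].copy(); i=eyes.camera_info('wrist'); K,T=i['intrinsics'],np.array(i['cam_to_world'])
s=r.sense(); yaw=s['tcp_rot'][2]; ex=np.array([np.cos(yaw),np.sin(yaw)]); ey=np.array([np.sin(yaw),-np.cos(yaw)]); t=s['eef_pos'][:2]
print(s['eef_pos'])
rel=lambda uv,z:(lambda w:[((w-t)@ex).round(1),((w-t)@ey).round(1)])(plane(uv,z,K,T)[0,:2])
m=masks(p)['red']; m[:,:280]=0;m[:,360:]=0;m[:316]=0; m[396:]=0
c,st,_=max(comps(m,100,1e6),key=lambda c:c[1][4]); print('top face px',c,st,rel(c,188.2))
# hole of stand: dark quad in white block
g=cv2.cvtColor(p,cv2.COLOR_RGB2GRAY)[215:262,295:345]
print((g<90).sum()); v,u=np.nonzero(g<90); w=plane([u.mean()+295,v.mean()+215],42,K,T)[0]; print('hole-ish',w, rel([u.mean()+295,v.mean()+215],42), u.min()+295,u.max()+295,v.min()+215,v.max()+215)
E
```

```text
[453.39590463 -69.00143945 171.88505901]
top face px [319.16124904 354.36089071] [ 292  318   56   75 3907] [np.float64(2.0), np.float64(-0.3)]
440
hole-ish [447.02194227 -69.4794661   42.        ] [np.float64(6.3), np.float64(-1.0)] 304 332 224 259
```

Call:
step_arm --moves '[{"tx": 0,"ty": 0,"tz": 0,"ax": 0,"ay": 0,"az": -0.08},{"tx": 0,"ty": 0,"tz": 0,"ax": 0,"ay": 0,"az": -0.08},{"tx": 0,"ty": 0,"tz": 0,"ax": 0,"ay": 0,"az": -0.08},{"tx": 0,"ty": 0,"tz": 0,"ax": 0,"ay": 0,"az": -0.08},{"tx": 0,"ty": 0,"tz": 0,"ax": 0,"ay": 0,"az": 0}]'

```text
clock: 22.0
eef_pos: [453.6, -69.0, 172.1]
tcp_rot: [3.141, -0.001, -2.719]
contact_force: [0.3, -0.9, -1.0]
opening: 0.225
grasp_force: 58.5
```

Call:
step_arm --moves '[{"tx": 0.28,"ty": -0.87,"tz": 0,"ax": 0,"ay": 0,"az": 0},{"tx": 0.28,"ty": -0.87,"tz": 0,"ax": 0,"ay": 0,"az": 0},{"tx": 0.28,"ty": -0.87,"tz": 0,"ax": 0,"ay": 0,"az": 0},{"tx": 0.28,"ty": -0.87,"tz": 0,"ax": 0,"ay": 0,"az": 0},{"tx": 0.28,"ty": -0.87,"tz": 0,"ax": 0,"ay": 0,"az": 0}]'

```text
clock: 22.62
eef_pos: [466.6, -183.3, 172.3]
tcp_rot: [3.141, -0.001, -2.722]
contact_force: [0.0, 0.6, -1.9]
opening: 0.225
grasp_force: 58.7
```

Call:
step_arm --moves '[{"tx": 0.28,"ty": -0.87,"tz": 0.2,"ax": 0,"ay": 0,"az": 0},{"tx": 0.28,"ty": -0.87,"tz": 0.2,"ax": 0,"ay": 0,"az": 0},{"tx": 0.28,"ty": -0.87,"tz": 0.2,"ax": 0,"ay": 0,"az": 0},{"tx": 0.28,"ty": -0.87,"tz": 0.2,"ax": 0,"ay": 0,"az": 0},{"tx": 0,"ty": 0,"tz": 0.2,"ax": 0,"ay": 0,"az": 0}]'

```text
clock: 23.25
eef_pos: [477.2, -275.1, 147.4]
tcp_rot: [-3.141, 0.0, -2.72]
contact_force: [-0.1, 0.9, -1.4]
opening: 0.229
grasp_force: 58.8
```

Call:
step_arm --moves '[{"tx": 0,"ty": 0,"tz": 0,"ax": 0,"ay": 0,"az": 0},{"tx": 0,"ty": 0,"tz": 0,"ax": 0,"ay": 0,"az": 0}]'

```text
clock: 23.5
eef_pos: [476.8, -272.9, 147.8]
tcp_rot: [3.141, -0.0, -2.718]
contact_force: [0.6, 0.5, -0.3]
opening: 0.225
grasp_force: 58.8
```

```bash
python3 - <<'E'
from h import *
show('top',zp=53,zs=59)
p,d,K,T=grab('wrist','w4.png'); q=grab('side','s4.png')[0]
b=np.hstack([p[160:440,120:520],cv2.resize(q[320:440,220:391],(400,280),interpolation=cv2.INTER_CUBIC)]); cv2.imwrite('pics/c4.png',b[...,::-1])
s=r.sense(); print(s['eef_pos'],s['tcp_rot'])
for rc,st,_ in comps(masks(p)['red'],100,1e5): print(rc,st,plane(rc,53,K,T)[0])
E
```

```text
t 23.5 tcp [ 476.8 -272.9  147.8] [ 3.141 -0.    -2.718] op 0.22 F [ 0.6  0.5 -0.3] gf 58.8
pad [633.9  12.8] screw [674.9  -0.7] L 43.2 yaw -0.317 px [312. 205.]
pad [ 606.3 -179.2] screw [ 645.8 -196.5] L 43.1 yaw -0.412 px [406. 220.]
pad [430.6 140.3] screw [474.  139.6] L 43.5 yaw -0.015 px [246. 303.]
[ 477.11990074 -273.06433671  148.08432925] [-3.14127321e+00  2.70835871e-04 -2.71771751e+00]
[610.49289773  67.37642045] [ 589   46   43   43 1408] [ 303.34489524 -167.28542847   53.        ]
[314.49457177 182.6960193 ] [299 167  32  33 829] [ 433.44712968 -295.46505818   53.        ]
[319.05788313 290.16758545] [ 293  270   53   39 1814] [ 499.7470257  -262.32974896   53.        ]
[319.23186925 354.52553626] [ 292  318   55   75 3916] [ 547.04020555 -240.80723023   53.        ]
```

View pics/c4.png

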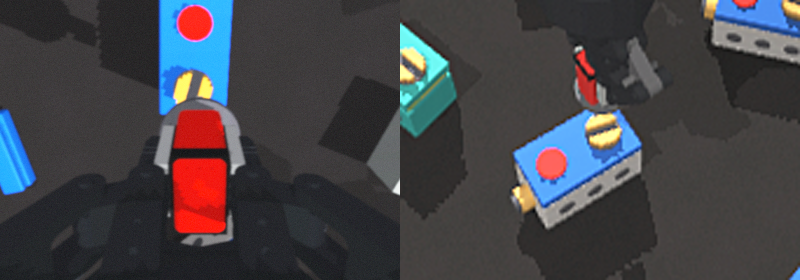

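Call:
step_arm --moves '[{"tx": 0.08,"ty": -0.04,"tz": 0.3,"ax": 0,"ay": 0,"az": 0},{"tx": 0,"ty": 0,"tz": 0.3,"ax": 0,"ay": 0,"az": 0},{"tx": 0,"ty": 0,"tz": 0,"ax": 0,"ay": 0,"az": 0}]'

```text
clock: 24.02
eef_pos: [475.0, -274.8, 131.8]
tcp_rot: [3.14, -0.001, -2.718]
contact_force: [0.3, -0.3, -1.1]
opening: 0.229
grasp_force: 58.8
```

Call:
step_arm --moves '[{"tx": 0,"ty": 0,"tz": 0.08,"ax": 0,"ay": 0,"az": 0},{"tx": 0,"ty": 0,"tz": 0.08,"ax": 0,"ay": 0,"az": 0},{"tx": 0,"ty": 0,"tz": 0,"ax": 0,"ay": 0,"az": 0}]'

```text
clock: 24.4
eef_pos: [475.7, -275.2, 129.0]
tcp_rot: [-3.141, 0.0, -2.718]
contact_force: [-0.5, 0.2, 0.4]
opening: 0.23
grasp_force: 59.2
```

Call:
step_arm --moves '[{"tx": 0,"ty": 0,"tz": 0.04,"ax": 0,"ay": 0,"az": 0},{"tx": 0,"ty": 0,"tz": 0,"ax": 0,"ay": 0,"az": 0}]'

```text
clock: 24.65
eef_pos: [475.9, -275.3, 128.6]
tcp_rot: [-3.141, 0.001, -2.718]
contact_force: [-1.6, 1.2, 8.5]
opening: 0.225
grasp_force: 60.3
```

Call:
step_arm --moves '[{"tx": 0,"ty": 0,"tz": -0.12,"ax": 0,"ay": 0,"az": 0},{"tx": 0,"ty": 0,"tz": 0,"ax": 0,"ay": 0,"az": 0}]'

```text
clock: 24.9
eef_pos: [475.6, -275.2, 130.9]
tcp_rot: [-3.141, 0.0, -2.718]
contact_force: [-0.4, 0.1, -1.1]
opening: 0.228
grasp_force: 58.7
```

```bash
python3 - <<'E'
from h import *
s=r.sense(); print(s['eef_pos'],s['wrist_torque'])
p,d,K,T=grab('wrist','w5.png'); q=grab('side','s5.png')[0]; t=grab('top','t5.png')[0]
b=np.hstack([cv2.resize(p[190:290,260:380],(400,333),interpolation=cv2.INTER_CUBIC),cv2.resize(q[345:420,260:350],(400,333),interpolation=cv2.INTER_CUBIC)]); cv2.imwrite('pics/c5.png',b[...,::-1])
E
```

```text
[ 475.61719188 -275.22308492  130.92488771] [ 0.01713562  0.02828241 -0.00763744]
```

View pics/c5.png

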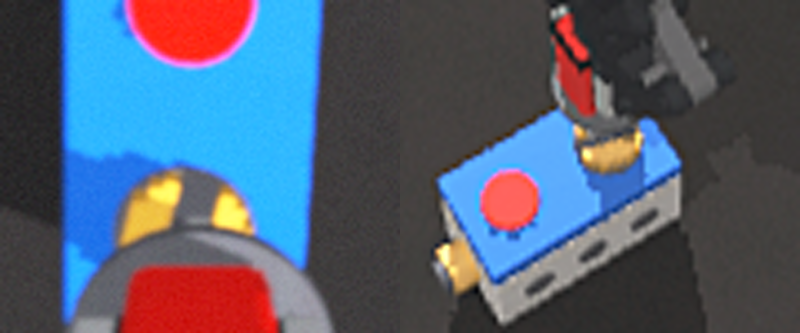

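The wrist crop shows the slot at (197,205) tilted from the valve's axis, so this screw is already slightly turned. I'll measure the slot angles.

```bash
cat >> h.py <<'E'
def slot(c,near,z=59,rad=16):
    """two brass halves around near -> centre, slot yaw"""
    p,d,K,T=c; m=masks(p)['brass']; v,u=np.nonzero(m); S=plane(np.c_[u,v],z,K,T)[:,:2]
    k=np.linalg.norm(S-near,axis=1)<rad; mm=np.zeros_like(m); mm[v[k],u[k]]=1
    cs=sorted(comps(mm,5,1e5),key=lambda c:-c[1][4])[:2]
    H=[plane(x[0],z,K,T)[0,:2] for x in cs]
    if len(H)<2: return None
    n=H[0]-H[1]; a=np.arctan2(n[0],-n[1]); a=(a+np.pi/2)%np.pi-np.pi/2
    return (H[0]+H[1])/2,a,np.linalg.norm(n),[int(x[1][4]) for x in cs]
E
python3 - <<'E'
from h import *
c=grab('top')
for n,P,y in(('A',(674.9,-.7),-.317),('B',(645.8,-196.5),-.412),('C',(474.,139.6),-.015)):
    s=slot(c,P); print(n,s, 'turned', y-s[1])
i=eyes.camera_info('top'); p=cv2.imread('pics/top0.png')[...,::-1].copy()
c0=(p,None,i['intrinsics'],np.array(i['cam_to_world']))
for P,y in (((675.3,-.7),-.312),((645.7,-196.5),-.407),((474.3,139.3),-.02),((475.5,-274.4),.411)): s=slot(c0,P,67); print(s,y-s[1])
q=cv2.imread('pics/side0.png')[...,::-1].copy(); i=eyes.camera_info('side'); c1=(q,None,i['intrinsics'],np.array(i['cam_to_world']))
for P,y in (((675.3,-4.7),-.312),((645.7,-200.5),-.407),((474.3,135.3),-.02),((475.5,-278.4),.411)):
  s=slot(c1,P,67); print('side',s,s and y-s[1])
# wrist now: fit line on slot edges of D
i=eyes.camera_info('wrist'); p=cv2.imread('pics/w5.png')[...,::-1].copy(); cw=(p,None,i['intrinsics'],np.array(i['cam_to_world']))
m=masks(p)['brass']; 
for y in range(238,266,4):
    x=np.nonzero(m[y,285:345])[0]+285; print(y,x.tolist() if len(x)<30 else (x.min(),x.max(),[int(a) for a,b in zip(x[:-1],x[1:]) if b-a>3],[int(b) for a,b in zip(x[:-1],x[1:]) if b-a>3]))
E
```

```text
A (array([ 6.75151779e+02, -2.66961481e-01]), np.float64(-0.4824578524351171), np.float64(13.279024329376016), [47, 41]) turned 0.16545785243511707
B (array([ 645.75100016, -196.5496332 ]), np.float64(-0.4654376634254742), np.float64(13.641048647073525), [46, 45]) turned 0.053437663425474236
C (array([474.1729617, 140.2362247]), np.float64(-0.22766059048577847), np.float64(12.965837646154938), [51, 42]) turned 0.21266059048577846
(array([ 6.75439368e+02, -4.72898245e-01]), np.float64(-0.4114651151344624), np.float64(13.093673383804134), [46, 42]) 0.09946511513446238
(array([ 645.76424648, -196.48081913]), np.float64(-0.5205783276450038), np.float64(13.412412745413349), [47, 46]) 0.11357832764500381
(array([474.42981334, 140.00053123]), np.float64(-0.19323021278486063), np.float64(13.039890830475507), [54, 43]) 0.17323021278486064
(array([ 475.56064552, -274.67139144]), np.float64(0.15064041371141057), np.float64(13.1470456471114), [56, 51]) 0.2603595862885894
side None None
side (array([ 644.14051347, -204.32896361]), np.float64(-0.549033064428821), np.float64(13.245920567783504), [35, 30]) 0.14203306442882108
side None None
side (array([ 474.55746445, -282.87176148]), np.float64(0.15724206257656959), np.float64(14.21900004383675), [33, 24]) 0.2537579374234304
238 []
242 [309, 310, 311, 312, 313]
246 [303, 304, 305, 306, 307, 308, 309, 310, 311, 312, 313, 314, 326, 327, 328]
250 [299, 300, 301, 302, 303, 304, 305, 306, 307, 308, 309, 310, 311, 312, 313, 324, 325, 326, 327, 328, 329, 330, 331]
254 [298, 299, 300, 301, 302, 303, 304, 305, 306, 307, 308, 309, 310, 311, 323, 324, 325, 326, 327, 328, 329, 330, 331, 332, 333]
258 [297, 298, 299, 300, 301, 302, 303, 304, 305, 306, 307, 308, 309, 310, 324, 325, 326, 327, 328, 329, 330, 331, 332, 333, 334]
262 [296, 297, 298, 299, 300]
```

Call:
step_arm --moves '[{"tx": 0,"ty": 0,"tz": 0,"ax": 0,"ay": 0,"az": 0.085},{"tx": 0,"ty": 0,"tz": 0,"ax": 0,"ay": 0,"az": 0.085},{"tx": 0,"ty": 0,"tz": 0,"ax": 0,"ay": 0,"az": 0},{"tx": 0,"ty": 0,"tz": 0.08,"ax": 0,"ay": 0,"az": 0},{"tx": 0,"ty": 0,"tz": 0,"ax": 0,"ay": 0,"az": 0}]'

```text
clock: 25.72
eef_pos: [475.7, -275.2, 128.9]
tcp_rot: [-3.141, 0.0, -2.984]
contact_force: [-0.6, 0.7, 2.6]
opening: 0.228
grasp_force: 59.3
```

Call:
step_arm --moves '[{"tx": 0,"ty": 0,"tz": 0.04,"ax": 0,"ay": 0,"az": 0},{"tx": 0,"ty": 0,"tz": 0,"ax": 0,"ay": 0,"az": 0}]'

```text
clock: 25.98
eef_pos: [475.8, -275.3, 128.5]
tcp_rot: [-3.141, 0.001, -2.984]
contact_force: [-0.7, 1.4, 9.4]
opening: 0.228
grasp_force: 60.3
```

Call:
step_arm --moves '[{"tx": 0,"ty": 0,"tz": 0.04,"ax": 0,"ay": 0,"az": 0},{"tx": 0,"ty": 0,"tz": 0,"ax": 0,"ay": 0,"az": 0}]'

```text
clock: 26.22
eef_pos: [476.0, -275.4, 128.1]
tcp_rot: [-3.141, 0.001, -2.984]
contact_force: [-3.3, 2.2, 15.5]
opening: 0.228
grasp_force: 61.2
```

```bash
python3 - <<'E'
from h import *
s=r.sense(); print(s['contact_force'],s['wrist_torque'],s['eef_pos'])
E
```

```text
[-3.25322043  2.246607   15.50620254] [0.53698855 0.61849314 0.03665196] [ 475.98975551 -275.3689867   128.07409609]
```

Call:
step_arm --moves '[{"tx": 0,"ty": 0,"tz": -0.08,"ax": 0,"ay": 0,"az": 0},{"tx": -0.03,"ty": 0.06,"tz": 0,"ax": 0,"ay": 0,"az": 0},{"tx": 0,"ty": 0,"tz": 0,"ax": 0,"ay": 0,"az": 0},{"tx": 0,"ty": 0,"tz": 0.06,"ax": 0,"ay": 0,"az": 0},{"tx": 0,"ty": 0,"tz": 0,"ax": 0,"ay": 0,"az": 0}]'

```text
clock: 26.85
eef_pos: [476.5, -273.9, 128.4]
tcp_rot: [-3.141, 0.001, -2.985]
contact_force: [-3.2, 0.6, 14.7]
opening: 0.226
grasp_force: 61.3
```

Call:
step_arm --moves '[{"tx": 0,"ty": 0,"tz": -0.1,"ax": 0,"ay": 0,"az": 0},{"tx": 0,"ty": 0,"tz": 0,"ax": 0,"ay": 0,"az": 0}]'

```text
clock: 27.1
eef_pos: [475.9, -273.4, 129.5]
tcp_rot: [3.141, -0.0, -2.985]
contact_force: [0.6, -1.1, -0.9]
opening: 0.221
grasp_force: 58.8
```

```bash
python3 - <<'E'
from h import *
s=r.sense(); print(s['eef_pos'],s['tcp_rot'],s['wrist_torque'])
p,d,K,T=grab('wrist','w6.png'); q=grab('side','s6.png')[0]; t=grab('top','t6.png')[0]
R=lambda a:cv2.resize(a,(400,400),interpolation=cv2.INTER_CUBIC)
b=np.hstack([R(p[180:290,265:375]),R(q[350:410,270:330])]); cv2.imwrite('pics/c6.png',b[...,::-1])
E
```

```text
[ 475.92011043 -273.36039817  129.51776188] [ 3.14114411e+00 -2.22367358e-04 -2.98526569e+00] [ 0.04558871 -0.08421119  0.01999138]
```

View pics/c6.png

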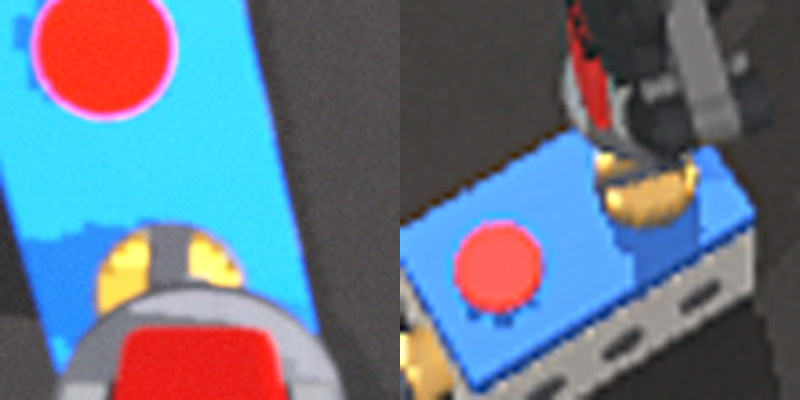

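The slot now runs parallel to the blade, but it sits at crop x≈169 while the collar centre is at x≈202. That puts the slot about 4–5 mm toward tool -y.

Call:
step_arm --moves '[{"tx": 0,"ty": -0.16,"tz": -0.06,"ax": 0,"ay": 0,"az": 0},{"tx": 0,"ty": 0,"tz": 0,"ax": 0,"ay": 0,"az": 0},{"tx": 0,"ty": 0,"tz": 0.1,"ax": 0,"ay": 0,"az": 0},{"tx": 0,"ty": 0,"tz": 0.06,"ax": 0,"ay": 0,"az": 0},{"tx": 0,"ty": 0,"tz": 0,"ax": 0,"ay": 0,"az": 0}]'

```text
clock: 27.88
eef_pos: [476.5, -277.4, 127.0]
tcp_rot: [3.141, -0.0, -2.985]
contact_force: [0.0, 1.2, -1.5]
opening: 0.228
grasp_force: 58.8
```

Call:
step_arm --moves '[{"tx": 0,"ty": 0,"tz": 0.04,"ax": 0,"ay": 0,"az": 0},{"tx": 0,"ty": 0,"tz": 0,"ax": 0,"ay": 0,"az": 0}]'

```text
clock: 28.12
eef_pos: [476.7, -277.5, 126.2]
tcp_rot: [3.142, -0.0, -2.985]
contact_force: [-1.0, 0.5, -1.2]
opening: 0.226
grasp_force: 58.8
```

Blade entered the slot. Seating deeper, then turning clockwise.

Call:
step_arm --moves '[{"tx": 0,"ty": -0.02,"tz": 0.05,"ax": 0,"ay": 0,"az": 0},{"tx": 0,"ty": 0,"tz": 0.05,"ax": 0,"ay": 0,"az": 0},{"tx": 0,"ty": 0,"tz": 0,"ax": 0,"ay": 0,"az": 0}]'

```text
clock: 28.5
eef_pos: [476.7, -278.0, 123.6]
tcp_rot: [3.141, -0.0, -2.985]
contact_force: [0.6, -0.2, -0.9]
opening: 0.228
grasp_force: 58.8
```

Call:
step_arm --moves '[{"tx": 0,"ty": 0,"tz": 0,"ax": 0,"ay": 0,"az": 0.08},{"tx": 0,"ty": 0,"tz": 0,"ax": 0,"ay": 0,"az": 0.08},{"tx": 0,"ty": 0,"tz": 0,"ax": 0,"ay": 0,"az": 0.08},{"tx": 0,"ty": 0,"tz": 0,"ax": 0,"ay": 0,"az": 0.08},{"tx": 0,"ty": 0,"tz": 0,"ax": 0,"ay": 0,"az": 0.08}]'

```text
clock: 29.12
eef_pos: [476.8, -278.3, 123.8]
tcp_rot: [-3.141, 0.0, 2.666]
contact_force: [-1.0, -1.0, -0.8]
opening: 0.223
grasp_force: 58.6
```

```bash
python3 - <<'E'
from h import *
s=r.sense(); print(s['eef_pos'],s['tcp_rot'],s['wrist_torque'],s['contact_force'])
E
```

```text
[ 476.75763996 -278.25452844  123.79389321] [-3.14118214e+00  2.25975369e-04  2.66576925e+00] [-0.31075875  0.10386246  0.07063198] [-0.98094328 -0.95919555 -0.84028889]
```

Call:
step_arm --moves '[{"tx": 0,"ty": 0,"tz": 0,"ax": 0,"ay": 0,"az": 0.08},{"tx": 0,"ty": 0,"tz": 0,"ax": 0,"ay": 0,"az": 0.08},{"tx": 0,"ty": 0,"tz": 0,"ax": 0,"ay": 0,"az": 0.08},{"tx": 0,"ty": 0,"tz": 0,"ax": 0,"ay": 0,"az": 0.08},{"tx": 0,"ty": 0,"tz": 0,"ax": 0,"ay": 0,"az": 0.08}]'

```text
clock: 29.75
eef_pos: [476.5, -278.6, 123.8]
tcp_rot: [-3.141, 0.001, 2.038]
contact_force: [-1.4, -3.8, -0.9]
opening: 0.228
grasp_force: 58.7
```

Call:
step_arm --moves '[{"tx": 0,"ty": 0,"tz": 0,"ax": 0,"ay": 0,"az": 0.08},{"tx": 0,"ty": 0,"tz": 0,"ax": 0,"ay": 0,"az": 0.06},{"tx": 0,"ty": 0,"tz": 0,"ax": 0,"ay": 0,"az": 0}]'

```text
clock: 30.12
eef_pos: [476.4, -278.7, 123.8]
tcp_rot: [-3.141, 0.001, 1.822]
contact_force: [-2.9, -4.1, 0.3]
opening: 0.227
grasp_force: 58.8
```

```bash
python3 - <<'E'
from h import *
s=r.sense(); print(s['eef_pos'],s['tcp_rot'],s['wrist_torque'],s['contact_force'])
E
```

```text
[ 476.39739983 -278.71195255  123.801139  ] [-3.14074823e+00  9.66485951e-04  1.82177765e+00] [-0.9646763   0.52045618  0.07399322] [-2.91222314 -4.0550162   0.3275781 ]
```

Call:
step_arm --moves '[{"tx": 0,"ty": 0,"tz": 0,"ax": 0,"ay": 0,"az": 0.05},{"tx": 0,"ty": 0,"tz": 0,"ax": 0,"ay": 0,"az": 0}]'

```text
clock: 30.38
eef_pos: [476.4, -278.7, 123.8]
tcp_rot: [-3.141, 0.001, 1.744]
contact_force: [-2.2, -5.0, -0.8]
opening: 0.225
grasp_force: 58.7
```

```bash
python3 - <<'E'
from h import *
s=r.sense(); print(s['eef_pos'],s['tcp_rot'],s['wrist_torque'],s['contact_force'])
E
```

```text
[ 476.36210891 -278.71124678  123.80831033] [-3.14073316e+00  1.03637365e-03  1.74368568e+00] [-1.01149191  0.55605675  0.06989509] [-2.22140088 -4.97589024 -0.76510399]
```

Call:
step_arm --moves '[{"tx": 0,"ty": 0,"tz": 0,"ax": 0,"ay": 0,"az": -0.06},{"tx": 0,"ty": 0,"tz": -0.5,"ax": 0,"ay": 0,"az": 0},{"tx": 0,"ty": 0,"tz": -0.9,"ax": 0,"ay": 0,"az": 0},{"tx": 0,"ty": 0,"tz": -0.6,"ax": 0,"ay": 0,"az": 0},{"tx": 0,"ty": 0,"tz": 0,"ax": 0,"ay": 0,"az": 0}]'

```text
clock: 31.0
eef_pos: [477.6, -278.4, 175.3]
tcp_rot: [3.139, 0.002, 1.836]
contact_force: [-0.3, 0.4, -1.1]
opening: 0.228
grasp_force: 58.9
```

```bash
python3 - <<'E'
from h import *
show('top',zp=53,zs=59)
q=grab('side','s7.png'); p=grab('wrist','w7.png')[0]
R=lambda a:cv2.resize(a,(400,400),interpolation=cv2.INTER_CUBIC)
b=np.hstack([R(p[140:300,240:400]),R(q[0][345:425,250:330])]); cv2.imwrite('pics/c7.png',b[...,::-1])
E
```

```text
t 31.0 tcp [ 477.6 -278.4  175.3] [3.139e+00 2.000e-03 1.836e+00] op 0.23 F [-0.3  0.4 -1.1] gf 58.9
pad [633.9  12.8] screw [674.9  -0.7] L 43.2 yaw -0.317 px [312. 205.]
pad [ 592.8 -168.3] screw [ 632.5 -186. ] L 43.5 yaw -0.419 px [400. 226.]
pad [430.6 140.3] screw [474.  139.6] L 43.5 yaw -0.015 px [246. 303.]
pad [ 435.3 -292.5] screw [ 476.6 -272.5] L 45.9 yaw 0.45 px [462. 306.]
```

View pics/c7.png

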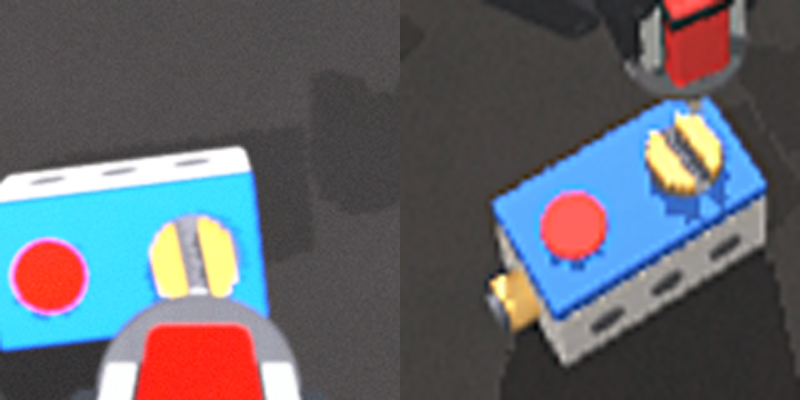

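The crop shows D's slot square across the valve. Top tracking shows valve B has been knocked to a new place, with its screw now near (632.5,-186).

```bash
python3 - <<'E'
from h import *
i=eyes.camera_info('side'); q=cv2.imread('pics/s7.png')[...,::-1].copy()
print('side D',slot((q,None,i['intrinsics'],np.array(i['cam_to_world'])),(474.5,-282.5)))
c=grab('top')
for n,P in(('D',(476,-273.5)),('B',(632.5,-186))): print(n,slot(c,P))
s=r.sense(); print(s['eef_pos'],s['tcp_rot'],s['qpos'])
E
```

```text
side D (array([ 475.61866424, -282.15341275]), np.float64(-0.8283719623479251), np.float64(14.166248019069247), [34, 31])
D (array([ 474.54189228, -272.14415352]), np.float64(-1.3863400002674964), np.float64(14.349020821263018), [45, 24])
B (array([ 632.62925347, -185.80824004]), np.float64(-0.5623201858323497), np.float64(13.50896555369634), [47, 44])
[ 476.3451485  -277.72343792  173.09974017] [-3.14080030e+00 -8.96978930e-04  1.83687752e+00] [-5.30603220e-01  3.36694629e-01  1.86662241e+00  7.49401740e-05
  9.39470916e-01 -7.96729034e-01]
```

```bash
cat > sl.py <<'E'
from h import *
def slotline(p,K,T,box,z=59):
    """rows in box: gap between brass halves -> slot yaw; cover blue left/top edge -> valve yaw"""
    u0,u1,v0,v1=box; m=masks(p)['brass']; L=[];Rr=[]
    for v in range(v0,v1):
        x=np.nonzero(m[v,u0:u1])[0]+u0
        if len(x)<6: continue
        g=np.diff(x); k=g.argmax()
        if g[k]<4: continue
        L.append((x[k],v)); Rr.append((x[k+1],v))
    out=[]
    for e in(L,Rr):
        P=plane(np.array(e),z,K,T)[:,:2].astype('f4'); a=cv2.fitLine(P,cv2.DIST_HUBER,0,.01,.01).ravel(); out.append(np.arctan(a[1]/a[0]))
    return out,len(L)
E
python3 - <<'E'
from sl import *
i=eyes.camera_info('wrist'); K,T=i['intrinsics'],np.array(i['cam_to_world']); p=cv2.imread('pics/w7.png')[...,::-1].copy()
print(slotline(p,K,T,(295,340,225,262)))
h=cv2.cvtColor(p,cv2.COLOR_RGB2HSV); b=((h[...,0]>85)&(h[...,0]<118)&(h[...,1]>120)&(h[...,2]>120)).astype('u1')
# bottom & top edge of cover between u=245..335
for nm,f in(('top',np.argmax),):
    pts=[(u,200+np.nonzero(b[200:290,u])[0].min()) for u in range(245,338)]
    P=plane(np.array(pts),50,K,T)[:,:2].astype('f4'); a=cv2.fitLine(P,cv2.DIST_HUBER,0,.01,.01).ravel(); print('valve yaw',np.arctan(a[1]/a[0]))
q=cv2.imread('pics/s7.png')[...,::-1].copy(); i=eyes.camera_info('side'); K,T=i['intrinsics'],np.array(i['cam_to_world'])
h=cv2.cvtColor(q,cv2.COLOR_RGB2HSV); m=masks(q)['brass'][370:390,296:326]
print('\n'.join(''.join('#' if x else '.' for x in r_) for r_ in m))
E
```

```text
([np.float32(-1.1807011), np.float32(-1.0456122)], 7)
valve yaw 0.39163253
.........##.##................
..........##.###..............
....#.#...##..#...............
...........##.##..............
.......#....##.#.#............
...#.#..#....##..#............
......#..#...##...............
....#.##......##.#............
....##.#..#....###............
.....#..#..#....##............
.....##.....#...#.............
......#####.#.................
.......######.................
.........####.................
..............................
..............................
..............................
..............................
..............................
..............................
```

Call:
step_arm --moves '[{"tx": 0,"ty": 0,"tz": 0,"ax": 0,"ay": 0,"az": -0.1},{"tx": 0,"ty": 0,"tz": 0,"ax": 0,"ay": 0,"az": -0.1},{"tx": 0,"ty": 0,"tz": 0,"ax": 0,"ay": 0,"az": -0.1},{"tx": 0,"ty": 0,"tz": 0,"ax": 0,"ay": 0,"az": -0.1},{"tx": 0,"ty": 0,"tz": 0,"ax": 0,"ay": 0,"az": -0.093}]'

```text
clock: 31.82
eef_pos: [476.4, -277.8, 172.9]
tcp_rot: [3.142, -0.001, 2.616]
contact_force: [-1.2, 0.5, -1.8]
opening: 0.225
grasp_force: 58.9
```

Call:
step_arm --moves '[{"tx": -0.52,"ty": 0.89,"tz": 0,"ax": 0,"ay": 0,"az": 0},{"tx": -0.52,"ty": 0.89,"tz": 0,"ax": 0,"ay": 0,"az": 0},{"tx": -0.52,"ty": 0.89,"tz": 0,"ax": 0,"ay": 0,"az": 0},{"tx": -0.52,"ty": 0.89,"tz": 0,"ax": 0,"ay": 0,"az": 0},{"tx": -0.52,"ty": 0.89,"tz": 0,"ax": 0,"ay": 0,"az": 0}]'

```text
clock: 32.45
eef_pos: [590.6, -213.8, 173.6]
tcp_rot: [-3.142, -0.0, 2.612]
contact_force: [0.1, 0.5, -0.0]
opening: 0.225
grasp_force: 58.9
```

Call:
step_arm --moves '[{"tx": -0.51,"ty": 0.9,"tz": 0,"ax": 0,"ay": 0,"az": 0},{"tx": -0.51,"ty": 0.9,"tz": 0.4,"ax": 0,"ay": 0,"az": 0},{"tx": 0,"ty": 0,"tz": 0.5,"ax": 0,"ay": 0,"az": 0},{"tx": 0,"ty": 0,"tz": 0.5,"ax": 0,"ay": 0,"az": 0},{"tx": 0,"ty": 0,"tz": 0,"ax": 0,"ay": 0,"az": 0}]'

```text
clock: 33.08
eef_pos: [632.4, -189.0, 137.0]
tcp_rot: [-3.141, -0.003, 2.611]
contact_force: [-0.4, 0.0, 0.0]
opening: 0.22
grasp_force: 58.9
```

```bash
cat >> sl.py <<'E'
def look(f,crop=None):
    s=r.sense(); yaw=s['tcp_rot'][2]; ex=np.array([np.cos(yaw),np.sin(yaw)]); ey=np.array([np.sin(yaw),-np.cos(yaw)]); t=s['eef_pos'][:2]
    print('t',round(float(s['clock']),2),'tcp',s['eef_pos'].round(1),s['tcp_rot'].round(3),'F',s['contact_force'].round(1),'op',round(float(s['opening']),2))
    p,d,K,T=grab('wrist',f)
    rel=lambda uv,z:(lambda w:[float(((w-t)@ex).round(1)),float(((w-t)@ey).round(1))])(plane(uv,z,K,T)[0,:2])
    m=masks(p); rd=m['red'].copy(); rd[:317]=0; rd[397:]=0; rd[:,:285]=0; rd[:,355:]=0
    c=max(comps(rd,100,1e6),key=lambda c:c[1][4]); print('handle px',c[0].round(1),'rel',rel(c[0],s['eef_pos'][2]+16))
    for rc,st,_ in comps(m['red'],100,1e5):
        if rc[1]<260: print('pad px',rc.round(1),st[2:],'rel',rel(rc,53))
    b=m['brass']
    for v in range(215,290,3):
        x=np.nonzero(b[v,285:352])[0]+285
        if len(x)>5:
            g=np.diff(x);k=g.argmax()
            if g[k]>3: c=((x[k]+x[k+1])/2,v); print('gap',x.min(),x[k],x[k+1],x.max(),v,'rel',rel(c,59))
    return p,K,T
E
python3 - <<'E'
from sl import *
look('w8.png')
E
```

```text
t 33.08 tcp [ 632.4 -189.   137. ] [-3.141e+00 -3.000e-03  2.611e+00] F [-0.4  0.   0. ] op 0.22
handle px [319.2 354.6] rel [1.4, -0.7]
pad px [624.8  92.5] [  33   41 1074] rel [100.2, 169.4]
pad px [312.1 192.6] [ 33  34 881] rel [44.3, -5.0]
gap 310 314 327 331 245 rel [13.1, 0.1]
gap 306 308 326 334 248 rel [11.2, -2.0]
gap 303 315 326 336 251 rel [9.2, 0.1]
gap 302 302 326 338 254 rel [7.3, -3.9]
gap 302 314 326 338 257 rel [5.3, -0.2]
gap 302 306 334 338 260 rel [3.3, -0.2]
```

Call:
step_arm --moves '[{"tx": -0.03,"ty": 0,"tz": 0.15,"ax": 0,"ay": 0,"az": 0},{"tx": 0,"ty": 0,"tz": 0.15,"ax": 0,"ay": 0,"az": 0},{"tx": 0,"ty": 0,"tz": 0.06,"ax": 0,"ay": 0,"az": 0},{"tx": 0,"ty": 0,"tz": 0,"ax": 0,"ay": 0,"az": 0}]'

```text
clock: 33.62
eef_pos: [634.4, -189.4, 129.8]
tcp_rot: [-3.142, -0.0, 2.611]
contact_force: [-0.7, -0.1, -0.3]
opening: 0.226
grasp_force: 58.9
```

Call:
step_arm --moves '[{"tx": 0,"ty": 0,"tz": 0.06,"ax": 0,"ay": 0,"az": 0},{"tx": 0,"ty": 0,"tz": 0,"ax": 0,"ay": 0,"az": 0}]'

```text
clock: 33.88
eef_pos: [634.5, -189.3, 128.2]
tcp_rot: [-3.142, -0.0, 2.612]
contact_force: [0.1, -0.6, -0.3]
opening: 0.226
grasp_force: 58.9
```

Call:
step_arm --moves '[{"tx": 0,"ty": 0,"tz": 0.06,"ax": 0,"ay": 0,"az": 0},{"tx": 0,"ty": 0,"tz": 0,"ax": 0,"ay": 0,"az": 0}]'

```text
clock: 34.12
eef_pos: [634.4, -189.3, 126.6]
tcp_rot: [-3.142, -0.0, 2.612]
contact_force: [-0.3, -0.2, 0.2]
opening: 0.235
grasp_force: 58.9
```

Call:
step_arm --moves '[{"tx": 0,"ty": 0,"tz": 0.06,"ax": 0,"ay": 0,"az": 0},{"tx": 0,"ty": 0,"tz": 0.06,"ax": 0,"ay": 0,"az": 0},{"tx": 0,"ty": 0,"tz": 0,"ax": 0,"ay": 0,"az": 0}]'

```text
clock: 34.5
eef_pos: [634.4, -189.4, 123.6]
tcp_rot: [-3.142, -0.0, 2.611]
contact_force: [-0.9, 0.5, -1.1]
opening: 0.226
grasp_force: 58.9
```

Call:
step_arm --moves '[{"tx": 0,"ty": 0,"tz": 0,"ax": 0,"ay": 0,"az": 0.08},{"tx": 0,"ty": 0,"tz": 0,"ax": 0,"ay": 0,"az": 0.08},{"tx": 0,"ty": 0,"tz": 0,"ax": 0,"ay": 0,"az": 0.08},{"tx": 0,"ty": 0,"tz": 0,"ax": 0,"ay": 0,"az": 0.08},{"tx": 0,"ty": 0,"tz": 0,"ax": 0,"ay": 0,"az": 0.08}]'

```text
clock: 35.12
eef_pos: [634.2, -189.6, 123.8]
tcp_rot: [-3.141, 0.0, 1.979]
contact_force: [-1.4, -1.3, -0.3]
opening: 0.226
grasp_force: 59.0
```

Call:
step_arm --moves '[{"tx": 0,"ty": 0,"tz": 0,"ax": 0,"ay": 0,"az": 0.08},{"tx": 0,"ty": 0,"tz": 0,"ax": 0,"ay": 0,"az": 0.08},{"tx": 0,"ty": 0,"tz": 0,"ax": 0,"ay": 0,"az": 0.08},{"tx": 0,"ty": 0,"tz": 0,"ax": 0,"ay": 0,"az": 0.08},{"tx": 0,"ty": 0,"tz": 0,"ax": 0,"ay": 0,"az": 0.08}]'

```text
clock: 35.75
eef_pos: [633.7, -189.8, 123.7]
tcp_rot: [-3.14, 0.001, 1.351]
contact_force: [-3.7, -1.6, 0.4]
opening: 0.229
grasp_force: 59.1
```

Call:
step_arm --moves '[{"tx": 0,"ty": 0,"tz": 0,"ax": 0,"ay": 0,"az": 0.08},{"tx": 0,"ty": 0,"tz": 0,"ax": 0,"ay": 0,"az": 0.08},{"tx": 0,"ty": 0,"tz": 0,"ax": 0,"ay": 0,"az": 0.08},{"tx": 0,"ty": 0,"tz": 0,"ax": 0,"ay": 0,"az": 0.04},{"tx": 0,"ty": 0,"tz": 0,"ax": 0,"ay": 0,"az": 0}]'

```text
clock: 36.38
eef_pos: [633.4, -189.7, 123.6]
tcp_rot: [-3.14, 0.002, 0.916]
contact_force: [-5.4, -2.3, 2.4]
opening: 0.229
grasp_force: 59.2
```

```bash
python3 - <<'E'
from h import *
s=r.sense(); print(s['eef_pos'],s['tcp_rot'],s['wrist_torque'],s['contact_force'])
E
```

```text
[ 633.35489534 -189.67772163  123.63533504] [-3.13985215e+00  1.70352662e-03  9.15520077e-01] [-0.5077942   1.00884982  0.04738361] [-5.40073506 -2.30663481  2.42176682]
```

Call:
step_arm --moves '[{"tx": 0,"ty": 0,"tz": 0,"ax": 0,"ay": 0,"az": -0.06},{"tx": 0,"ty": 0,"tz": -0.5,"ax": 0,"ay": 0,"az": 0},{"tx": 0,"ty": 0,"tz": -0.9,"ax": 0,"ay": 0,"az": 0},{"tx": 0,"ty": 0,"tz": -0.6,"ax": 0,"ay": 0,"az": 0},{"tx": 0,"ty": 0,"tz": 0,"ax": 0,"ay": 0,"az": 0}]'

```text
clock: 37.0
eef_pos: [635.6, -189.6, 175.7]
tcp_rot: [3.138, -0.001, 1.009]
contact_force: [0.0, 0.5, -1.7]
opening: 0.227
grasp_force: 58.9
```

```bash
python3 - <<'E'
from sl import *
p,K,T=look('w9.png'); show('top',zp=53,zs=59)
cv2.imwrite('pics/c9.png',cv2.resize(p[140:300,220:420],(500,400),interpolation=cv2.INTER_CUBIC)[...,::-1])
E
```

```text
t 37.0 tcp [ 635.6 -189.6  175.7] [ 3.138e+00 -1.000e-03  1.009e+00] F [ 0.   0.5 -1.7] op 0.23
handle px [319.  354.6] rel [-0.1, -0.8]
pad px [257.7 251. ] [ 27  27 536] rel [-7.2, -46.7]
gap 305 306 317 324 230 rel [10.8, -5.8]
gap 311 312 323 327 257 rel [-9.9, -1.5]
t 37.05 tcp [ 634.9 -189.4  174.5] [ 3.14  -0.     1.009] op 0.23 F [ 0.1 -1.  -0.6] gf 58.9
pad [633.9  12.8] screw [675.   -0.8] L 43.3 yaw -0.319 px [312. 205.]
pad [430.6 140.3] screw [474.2 139.5] L 43.7 yaw -0.017 px [246. 303.]
```

View pics/c9.png

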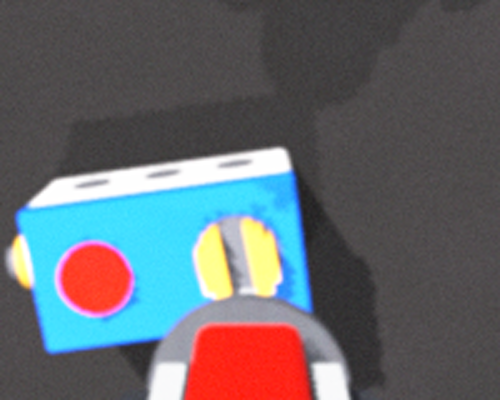

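Call:
step_arm --moves '[{"tx": 0,"ty": 0,"tz": 0,"ax": 0,"ay": 0,"az": -0.107},{"tx": 0,"ty": 0,"tz": 0,"ax": 0,"ay": 0,"az": -0.107},{"tx": 0,"ty": 0,"tz": 0,"ax": 0,"ay": 0,"az": -0.107},{"tx": 0,"ty": 0,"tz": 0,"ax": 0,"ay": 0,"az": -0.107},{"tx": 0,"ty": 0,"tz": 0,"ax": 0,"ay": 0,"az": -0.107}]'

```text
clock: 37.72
eef_pos: [633.9, -189.2, 172.6]
tcp_rot: [-3.14, -0.001, 1.855]
contact_force: [-0.4, 0.4, -1.7]
opening: 0.226
grasp_force: 58.9
```

Call:
step_arm --moves '[{"tx": 0,"ty": 0,"tz": 0,"ax": 0,"ay": 0,"az": -0.107},{"tx": 0,"ty": 0,"tz": 0,"ax": 0,"ay": 0,"az": -0.107},{"tx": 0,"ty": 0,"tz": 0,"ax": 0,"ay": 0,"az": -0.107},{"tx": 0,"ty": 0,"tz": 0,"ax": 0,"ay": 0,"az": -0.107},{"tx": 0,"ty": 0,"tz": 0,"ax": 0,"ay": 0,"az": -0.107}]'

```text
clock: 38.35
eef_pos: [633.9, -189.2, 172.6]
tcp_rot: [-3.141, -0.002, 2.695]
contact_force: [-1.4, -0.2, -0.8]
opening: 0.226
grasp_force: 58.9
```

Call:
step_arm --moves '[{"tx": 0.21,"ty": 0.92,"tz": 0,"ax": 0,"ay": 0,"az": 0},{"tx": 0.21,"ty": 0.92,"tz": 0,"ax": 0,"ay": 0,"az": 0},{"tx": 0.21,"ty": 0.92,"tz": 0,"ax": 0,"ay": 0,"az": 0},{"tx": 0.21,"ty": 0.92,"tz": 0,"ax": 0,"ay": 0,"az": 0},{"tx": 0.21,"ty": 0.92,"tz": 0,"ax": 0,"ay": 0,"az": 0}]'

```text
clock: 38.98
eef_pos: [661.4, -72.5, 173.8]
tcp_rot: [3.142, 0.0, 2.69]
contact_force: [0.7, 0.7, -1.1]
opening: 0.228
grasp_force: 58.9
```

Call:
step_arm --moves '[{"tx": 0.22,"ty": 0.92,"tz": 0.2,"ax": 0,"ay": 0,"az": 0},{"tx": 0.22,"ty": 0.92,"tz": 0.4,"ax": 0,"ay": 0,"az": 0},{"tx": 0.22,"ty": 0.92,"tz": 0.4,"ax": 0,"ay": 0,"az": 0},{"tx": 0,"ty": 0,"tz": 0.5,"ax": 0,"ay": 0,"az": 0},{"tx": 0,"ty": 0,"tz": 0,"ax": 0,"ay": 0,"az": 0}]'

```text
clock: 39.6
eef_pos: [675.3, -5.1, 134.5]
tcp_rot: [-3.14, -0.002, 2.69]
contact_force: [0.1, 0.0, -0.5]
opening: 0.226
grasp_force: 58.9
```

```bash
python3 - <<'E'
from sl import *
look('w10.png'); show('top',zp=53,zs=59)
E
```

```text
t 39.6 tcp [675.3  -5.1 134.5] [-3.14e+00 -2.00e-03  2.69e+00] F [ 0.1  0.  -0.5] op 0.23
handle px [319.2 354.3] rel [1.6, -0.6]
pad px [464.4  35.5] [  44   48 1611] rel [127.5, 75.6]
pad px [312.4 191.8] [ 34  35 914] rel [45.2, -4.8]
pad px [ 28.4 257.9] [ 36  31 858] rel [3.3, -184.5]
gap 312 317 330 334 245 rel [13.9, 1.9]
gap 308 318 329 338 248 rel [12.0, 1.9]
gap 306 318 329 340 251 rel [10.1, 1.9]
gap 304 305 317 341 254 rel [8.1, -5.7]
gap 304 315 329 341 257 rel [6.2, 1.0]
t 39.65 tcp [675.8  -5.5 135.3] [-3.141e+00 -1.000e-03  2.690e+00] op 0.23 F [ 0.1 -0.3 -1. ] gf 58.9
pad [ 592.9 -168.3] screw [ 632.4 -185.7] L 43.2 yaw -0.416 px [400. 226.]
pad [ 435.3 -292.5] screw [ 475.8 -274.9] L 44.2 yaw 0.409 px [462. 306.]
```

Call:
step_arm --moves '[{"tx": 0,"ty": 0.06,"tz": 0.1,"ax": 0,"ay": 0,"az": 0},{"tx": 0,"ty": 0,"tz": 0.13,"ax": 0,"ay": 0,"az": 0},{"tx": 0,"ty": 0,"tz": 0.06,"ax": 0,"ay": 0,"az": 0},{"tx": 0,"ty": 0,"tz": 0,"ax": 0,"ay": 0,"az": 0}]'

```text
clock: 40.2
eef_pos: [676.9, -3.9, 128.9]
tcp_rot: [-3.142, -0.0, 2.69]
contact_force: [-0.7, 0.5, -1.5]
opening: 0.232
grasp_force: 58.9
```

Call:
step_arm --moves '[{"tx": 0,"ty": 0,"tz": 0.06,"ax": 0,"ay": 0,"az": 0},{"tx": 0,"ty": 0,"tz": 0,"ax": 0,"ay": 0,"az": 0}]'

```text
clock: 40.45
eef_pos: [676.9, -3.8, 127.4]
tcp_rot: [-3.142, -0.0, 2.69]
contact_force: [-1.0, -0.4, -1.1]
opening: 0.224
grasp_force: 58.9
```

Call:
step_arm --moves '[{"tx": 0,"ty": 0,"tz": 0.08,"ax": 0,"ay": 0,"az": 0},{"tx": 0,"ty": 0,"tz": 0.07,"ax": 0,"ay": 0,"az": 0},{"tx": 0,"ty": 0,"tz": 0,"ax": 0,"ay": 0,"az": 0},{"tx": 0,"ty": 0,"tz": 0,"ax": 0,"ay": 0,"az": 0.08},{"tx": 0,"ty": 0,"tz": 0,"ax": 0,"ay": 0,"az": 0.08}]'

```text
clock: 41.08
eef_pos: [677.1, -3.7, 123.8]
tcp_rot: [3.141, 0.0, 2.435]
contact_force: [0.7, 1.3, -1.5]
opening: 0.226
grasp_force: 58.9
```

Call:
step_arm --moves '[{"tx": 0,"ty": 0,"tz": 0,"ax": 0,"ay": 0,"az": 0.08},{"tx": 0,"ty": 0,"tz": 0,"ax": 0,"ay": 0,"az": 0.08},{"tx": 0,"ty": 0,"tz": 0,"ax": 0,"ay": 0,"az": 0.08},{"tx": 0,"ty": 0,"tz": 0,"ax": 0,"ay": 0,"az": 0.08},{"tx": 0,"ty": 0,"tz": 0,"ax": 0,"ay": 0,"az": 0.08}]'

```text
clock: 41.7
eef_pos: [676.8, -4.0, 123.8]
tcp_rot: [-3.141, 0.0, 1.806]
contact_force: [-1.1, -0.9, -1.1]
opening: 0.228
grasp_force: 59.0
```

Call:
step_arm --moves '[{"tx": 0,"ty": 0,"tz": 0,"ax": 0,"ay": 0,"az": 0.08},{"tx": 0,"ty": 0,"tz": 0,"ax": 0,"ay": 0,"az": 0.08},{"tx": 0,"ty": 0,"tz": 0,"ax": 0,"ay": 0,"az": 0.08},{"tx": 0,"ty": 0,"tz": 0,"ax": 0,"ay": 0,"az": 0.08},{"tx": 0,"ty": 0,"tz": 0,"ax": 0,"ay": 0,"az": 0.08}]'

```text
clock: 42.32
eef_pos: [676.2, -4.2, 123.7]
tcp_rot: [-3.14, 0.001, 1.178]
contact_force: [-3.5, -2.3, 1.1]
opening: 0.222
grasp_force: 59.2
```

Call:
step_arm --moves '[{"tx": 0,"ty": 0,"tz": 0,"ax": 0,"ay": 0,"az": 0.08},{"tx": 0,"ty": 0,"tz": 0,"ax": 0,"ay": 0,"az": 0.04},{"tx": 0,"ty": 0,"tz": 0,"ax": 0,"ay": 0,"az": 0}]'

```text
clock: 42.7
eef_pos: [676.0, -4.1, 123.6]
tcp_rot: [-3.14, 0.002, 0.994]
contact_force: [-4.1, -1.3, 1.1]
opening: 0.225
grasp_force: 59.3
```

Call:
step_arm --moves '[{"tx": 0,"ty": 0,"tz": 0,"ax": 0,"ay": 0,"az": -0.06},{"tx": 0,"ty": 0,"tz": -0.5,"ax": 0,"ay": 0,"az": 0},{"tx": 0,"ty": 0,"tz": -0.9,"ax": 0,"ay": 0,"az": 0},{"tx": 0,"ty": 0,"tz": -0.6,"ax": 0,"ay": 0,"az": 0},{"tx": 0,"ty": 0,"tz": 0,"ax": 0,"ay": 0,"az": 0}]'

```text
clock: 43.32
eef_pos: [678.2, -3.7, 175.8]
tcp_rot: [3.138, -0.002, 1.087]
contact_force: [0.2, 0.5, -0.7]
opening: 0.227
grasp_force: 59.0
```

```bash
python3 - <<'E'
from sl import *
p,K,T=look('w11.png'); show('top',zp=53,zs=59)
cv2.imwrite('pics/c11.png',cv2.resize(p[140:300,220:420],(500,400),interpolation=cv2.INTER_CUBIC)[...,::-1])
E
```

```text
t 43.33 tcp [678.2  -3.7 175.8] [ 3.138e+00 -2.000e-03  1.087e+00] F [ 0.2  0.5 -0.7] op 0.23
handle px [319.  354.5] rel [-0.0, -0.9]
pad px [345.3  38.7] [ 104   89 7612] rel [135.1, 16.2]
pad px [127.7 150.8] [ 33  31 799] rel [66.1, -133.2]
pad px [258.3 252.6] [ 26  26 526] rel [-8.3, -46.4]
gap 302 308 325 328 233 rel [8.7, -2.3]
t 43.38 tcp [677.4  -3.7 174.5] [ 3.140e+00 -1.000e-03  1.087e+00] op 0.22 F [-0.7  0.5 -0.4] gf 59.0
pad [ 592.9 -168.3] screw [ 632.3 -185.5] L 43.0 yaw -0.412 px [400. 226.]
pad [ 435.3 -292.5] screw [ 475.8 -274.9] L 44.2 yaw 0.409 px [462. 306.]
```

View pics/c11.png

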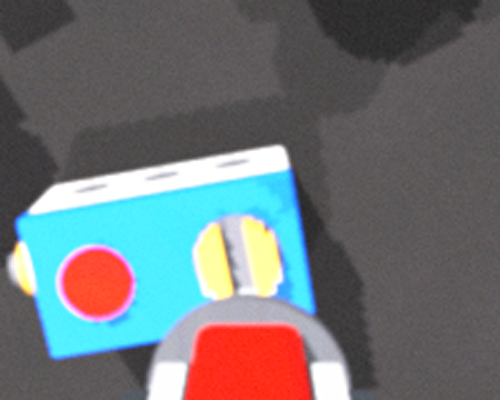

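A's slot lies square too. On to valve C.

Call:
step_arm --moves '[{"tx": 0,"ty": 0,"tz": 0,"ax": 0,"ay": 0,"az": -0.107},{"tx": 0,"ty": 0,"tz": 0,"ax": 0,"ay": 0,"az": -0.107},{"tx": 0,"ty": 0,"tz": 0,"ax": 0,"ay": 0,"az": -0.107},{"tx": 0,"ty": 0,"tz": 0,"ax": 0,"ay": 0,"az": -0.107},{"tx": 0,"ty": 0,"tz": 0,"ax": 0,"ay": 0,"az": -0.107}]'

```text
clock: 44.05
eef_pos: [676.4, -3.8, 172.6]
tcp_rot: [-3.14, -0.001, 1.933]
contact_force: [0.3, -0.7, 0.0]
opening: 0.225
grasp_force: 59.0
```

Call:
step_arm --moves '[{"tx": 0,"ty": 0,"tz": 0,"ax": 0,"ay": 0,"az": -0.107},{"tx": 0,"ty": 0,"tz": 0,"ax": 0,"ay": 0,"az": -0.107},{"tx": 0,"ty": 0,"tz": 0,"ax": 0,"ay": 0,"az": -0.107},{"tx": 0,"ty": 0,"tz": 0,"ax": 0,"ay": 0,"az": -0.107},{"tx": 0,"ty": 0,"tz": 0,"ax": 0,"ay": 0,"az": -0.107}]'

```text
clock: 44.68
eef_pos: [676.4, -3.8, 172.6]
tcp_rot: [-3.141, -0.002, 2.774]
contact_force: [0.7, 0.2, -1.3]
opening: 0.229
grasp_force: 59.0
```

Call:
step_arm --moves '[{"tx": 0,"ty": 0,"tz": 0,"ax": 0,"ay": 0,"az": -0.11},{"tx": 0.9,"ty": 0.39,"tz": 0,"ax": 0,"ay": 0,"az": 0},{"tx": 0.9,"ty": 0.39,"tz": 0,"ax": 0,"ay": 0,"az": 0},{"tx": 0.9,"ty": 0.39,"tz": 0,"ax": 0,"ay": 0,"az": 0},{"tx": 0.9,"ty": 0.39,"tz": 0,"ax": 0,"ay": 0,"az": 0}]'

```text
clock: 45.3
eef_pos: [595.3, 52.7, 172.7]
tcp_rot: [-3.141, -0.002, 2.941]
contact_force: [0.2, -0.3, -1.1]
opening: 0.228
grasp_force: 59.0
```

Call:
step_arm --moves '[{"tx": 0.9,"ty": 0.39,"tz": 0,"ax": 0,"ay": 0,"az": 0},{"tx": 0.9,"ty": 0.39,"tz": 0,"ax": 0,"ay": 0,"az": 0},{"tx": 0.9,"ty": 0.39,"tz": 0,"ax": 0,"ay": 0,"az": 0},{"tx": 0.9,"ty": 0.38,"tz": 0,"ax": 0,"ay": 0,"az": 0},{"tx": 0.9,"ty": 0.38,"tz": 0.3,"ax": 0,"ay": 0,"az": 0}]'

```text
clock: 45.92
eef_pos: [495.0, 122.6, 166.2]
tcp_rot: [3.141, 0.0, 2.941]
contact_force: [1.0, 1.0, -0.7]
opening: 0.231
grasp_force: 59.0
```

Call:
step_arm --moves '[{"tx": 0.9,"ty": 0.38,"tz": 0.3,"ax": 0,"ay": 0,"az": 0},{"tx": 0,"ty": 0,"tz": 0.5,"ax": 0,"ay": 0,"az": 0},{"tx": 0,"ty": 0,"tz": 0.4,"ax": 0,"ay": 0,"az": 0},{"tx": 0,"ty": 0,"tz": 0,"ax": 0,"ay": 0,"az": 0},{"tx": 0,"ty": 0,"tz": 0,"ax": 0,"ay": 0,"az": 0}]'

```text
clock: 46.55
eef_pos: [476.3, 135.5, 136.3]
tcp_rot: [-3.142, 0.0, 2.941]
contact_force: [0.3, -0.4, -1.8]
opening: 0.227
grasp_force: 59.0
```

```bash
python3 - <<'E'
from sl import *
look('w12.png'); show('top',zp=53,zs=59)
E
```

```text
t 46.55 tcp [476.3 135.5 136.3] [-3.142  0.     2.941] F [ 0.3 -0.4 -1.8] op 0.23
handle px [319.1 354.6] rel [1.6, -0.4]
pad px [308.1 188.5] [ 34  34 901] rel [46.8, -7.0]
gap 310 317 329 336 242 rel [15.1, 2.0]
gap 305 318 329 340 248 rel [11.3, 2.3]
gap 304 315 328 341 257 rel [5.4, 1.1]
gap 333 337 341 341 260 rel [3.5, 12.0]
t 46.6 tcp [476.3 135.5 136.4] [3.141 0.    2.941] op 0.23 F [ 0.2  0.7 -0.1] gf 59.0
pad [633.9  12.8] screw [ 6.75e+02 -4.00e-01] L 43.1 yaw -0.312 px [312. 205.]
pad [ 592.8 -168.3] screw [ 632.5 -185.8] L 43.4 yaw -0.416 px [400. 226.]
pad [ 435.2 -291.8] screw [ 475.9 -274.6] L 44.1 yaw 0.4 px [462. 306.]
```

Call:
step_arm --moves '[{"tx": 0.07,"ty": 0.06,"tz": 0.1,"ax": 0,"ay": 0,"az": 0},{"tx": 0,"ty": 0,"tz": 0.13,"ax": 0,"ay": 0,"az": 0},{"tx": 0,"ty": 0,"tz": 0.08,"ax": 0,"ay": 0,"az": 0},{"tx": 0,"ty": 0,"tz": 0,"ax": 0,"ay": 0,"az": 0}]'

```text
clock: 47.15
eef_pos: [474.2, 137.6, 128.3]
tcp_rot: [-3.141, -0.0, 2.941]
contact_force: [0.1, -0.7, -1.0]
opening: 0.225
grasp_force: 59.0
```

Call:
step_arm --moves '[{"tx": 0,"ty": 0,"tz": 0.06,"ax": 0,"ay": 0,"az": 0},{"tx": 0,"ty": 0,"tz": 0,"ax": 0,"ay": 0,"az": 0}]'

```text
clock: 47.4
eef_pos: [474.3, 137.6, 127.0]
tcp_rot: [-3.142, -0.0, 2.941]
contact_force: [0.4, -0.1, -0.1]
opening: 0.224
grasp_force: 59.0
```

Call:
step_arm --moves '[{"tx": 0,"ty": 0,"tz": 0.07,"ax": 0,"ay": 0,"az": 0},{"tx": 0,"ty": 0,"tz": 0.06,"ax": 0,"ay": 0,"az": 0},{"tx": 0,"ty": 0,"tz": 0,"ax": 0,"ay": 0,"az": 0},{"tx": 0,"ty": 0,"tz": 0,"ax": 0,"ay": 0,"az": 0.08},{"tx": 0,"ty": 0,"tz": 0,"ax": 0,"ay": 0,"az": 0.08}]'

```text
clock: 48.02
eef_pos: [474.6, 137.8, 123.9]
tcp_rot: [3.141, 0.0, 2.686]
contact_force: [1.5, 3.0, -1.9]
opening: 0.23
grasp_force: 58.9
```

Call:
step_arm --moves '[{"tx": 0,"ty": 0,"tz": 0,"ax": 0,"ay": 0,"az": 0.08},{"tx": 0,"ty": 0,"tz": 0,"ax": 0,"ay": 0,"az": 0.08},{"tx": 0,"ty": 0,"tz": 0,"ax": 0,"ay": 0,"az": 0.08},{"tx": 0,"ty": 0,"tz": 0,"ax": 0,"ay": 0,"az": 0.08},{"tx": 0,"ty": 0,"tz": 0,"ax": 0,"ay": 0,"az": 0.08}]'

```text
clock: 48.65
eef_pos: [474.7, 137.8, 123.9]
tcp_rot: [3.141, 0.0, 2.058]
contact_force: [1.4, 0.9, -1.7]
opening: 0.227
grasp_force: 58.9
```

Call:
step_arm --moves '[{"tx": 0,"ty": 0,"tz": 0,"ax": 0,"ay": 0,"az": 0.08},{"tx": 0,"ty": 0,"tz": 0,"ax": 0,"ay": 0,"az": 0.08},{"tx": 0,"ty": 0,"tz": 0,"ax": 0,"ay": 0,"az": 0.08},{"tx": 0,"ty": 0,"tz": 0,"ax": 0,"ay": 0,"az": 0.08},{"tx": 0,"ty": 0,"tz": 0,"ax": 0,"ay": 0,"az": 0.08}]'

```text
clock: 49.28
eef_pos: [474.5, 137.6, 123.8]
tcp_rot: [3.141, -0.0, 1.429]
contact_force: [0.3, 0.3, -0.9]
opening: 0.231
grasp_force: 59.0
```

Call:
step_arm --moves '[{"tx": 0,"ty": 0,"tz": 0,"ax": 0,"ay": 0,"az": 0.08},{"tx": 0,"ty": 0,"tz": 0,"ax": 0,"ay": 0,"az": 0}]'

```text
clock: 49.52
eef_pos: [474.4, 137.6, 123.8]
tcp_rot: [3.141, -0.0, 1.309]
contact_force: [0.6, -1.5, -0.7]
opening: 0.229
grasp_force: 59.0
```

Call:
step_arm --moves '[{"tx": 0,"ty": 0,"tz": 0,"ax": 0,"ay": 0,"az": -0.06},{"tx": 0,"ty": 0,"tz": -0.5,"ax": 0,"ay": 0,"az": 0},{"tx": 0,"ty": 0,"tz": -0.9,"ax": 0,"ay": 0,"az": 0},{"tx": 0,"ty": 0,"tz": -0.6,"ax": 0,"ay": 0,"az": 0},{"tx": 0,"ty": 0,"tz": 0,"ax": 0,"ay": 0,"az": 0}]'

```text
clock: 50.15
eef_pos: [475.1, 137.9, 175.2]
tcp_rot: [3.139, -0.001, 1.402]
contact_force: [0.1, 0.1, -1.1]
opening: 0.227
grasp_force: 59.1
```

```bash
python3 - <<'E'
from sl import *
p,K,T=look('w13.png'); show('top',zp=53,zs=59)
c=grab('top','t13.png')
for n,P in(('A',(675,-.5)),('B',(632.5,-185.8)),('D',(475.9,-274.6))): print(n,slot(c,P))
cv2.imwrite('pics/c13.png',np.hstack([cv2.resize(p[140:300,240:400],(400,400),interpolation=cv2.INTER_CUBIC),cv2.resize(c[0][260:320,430:490],(400,400),interpolation=cv2.INTER_CUBIC)])[...,::-1])
E
```

```text
t 50.15 tcp [475.1 137.9 175.2] [ 3.139e+00 -1.000e-03  1.402e+00] F [ 0.1  0.1 -1.1] op 0.23
handle px [319.  354.4] rel [0.3, -1.0]
pad px [627.3 204.6] [  29   63 1347] rel [28.8, 223.7]
pad px [485.5 247.9] [ 28  27 588] rel [-4.2, 125.0]
pad px [260.4 251.7] [ 26  26 531] rel [-7.2, -44.9]
t 50.2 tcp [474.5 137.7 174.3] [ 3.140e+00 -1.000e-03  1.402e+00] op 0.22 F [ 0.   0.2 -1.9] gf 59.1
pad [633.9  12.8] screw [ 6.748e+02 -5.000e-01] L 43.0 yaw -0.314 px [312. 205.]
pad [ 592.9 -168.3] screw [ 632.4 -185.7] L 43.2 yaw -0.415 px [400. 226.]
pad [430.7 138.9] screw [476.  133.2] L 45.7 yaw -0.124 px [247. 303.]
pad [ 435.2 -292.1] screw [ 475.9 -274.7] L 44.3 yaw 0.405 px [462. 306.]
A (array([ 6.75354153e+02, -6.38286022e-01]), np.float64(1.3107504652032809), np.float64(13.431145466544057), [47, 40])
B (array([ 632.95628573, -185.86675295]), np.float64(1.215652931098826), np.float64(13.480252855065913), [49, 41])
D (array([ 475.7035696 , -274.75824918]), np.float64(-1.1474747228913138), np.float64(13.728527182443102), [49, 46])
```

View pics/c13.png

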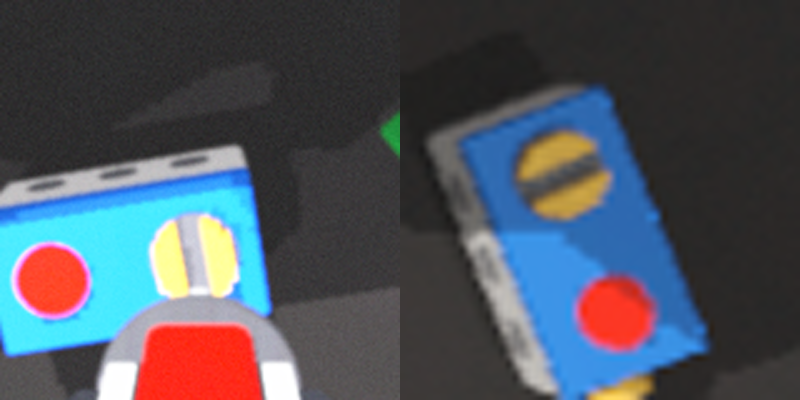

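All four slots are square by measurement (A 1.52, B 1.51, D 1.55 rad; C square in the crop). Returning the driver.

Call:
step_arm --moves '[{"tx": 0,"ty": 0,"tz": 0,"ax": 0,"ay": 0,"az": -0.106},{"tx": 0,"ty": 0,"tz": 0,"ax": 0,"ay": 0,"az": -0.106},{"tx": 0,"ty": 0,"tz": 0,"ax": 0,"ay": 0,"az": -0.106},{"tx": 0,"ty": 0,"tz": 0,"ax": 0,"ay": 0,"az": -0.106},{"tx": 0,"ty": 0,"tz": 0,"ax": 0,"ay": 0,"az": -0.106}]'

```text
clock: 50.92
eef_pos: [473.8, 137.4, 172.9]
tcp_rot: [-3.14, -0.001, 2.24]
contact_force: [0.1, 0.1, -1.1]
opening: 0.226
grasp_force: 59.0
```

Call:
step_arm --moves '[{"tx": 0,"ty": 0,"tz": 0,"ax": 0,"ay": 0,"az": -0.106},{"tx": 0,"ty": 0,"tz": 0,"ax": 0,"ay": 0,"az": -0.106},{"tx": 0,"ty": 0,"tz": 0,"ax": 0,"ay": 0,"az": -0.106},{"tx": 0,"ty": 0,"tz": 0,"ax": 0,"ay": 0,"az": -0.106},{"tx": 0,"ty": 0,"tz": 0,"ax": 0,"ay": 0,"az": -0.105}]'

```text
clock: 51.55
eef_pos: [473.8, 137.4, 172.9]
tcp_rot: [-3.141, -0.002, 3.071]
contact_force: [0.5, -0.8, -0.3]
opening: 0.226
grasp_force: 59.0
```

Call:
step_arm --moves '[{"tx": 0.02,"ty": -0.92,"tz": 0,"ax": 0,"ay": 0,"az": 0},{"tx": 0.02,"ty": -0.92,"tz": 0,"ax": 0,"ay": 0,"az": 0},{"tx": 0.02,"ty": -0.92,"tz": 0,"ax": 0,"ay": 0,"az": 0},{"tx": 0.02,"ty": -0.92,"tz": 0,"ax": 0,"ay": 0,"az": 0},{"tx": 0.02,"ty": -0.92,"tz": 0,"ax": 0,"ay": 0,"az": 0}]'

```text
clock: 52.18
eef_pos: [462.4, 22.4, 173.0]
tcp_rot: [-3.141, -0.001, 3.065]
contact_force: [0.0, -0.3, -1.5]
opening: 0.229
grasp_force: 59.0
```

Call:
step_arm --moves '[{"tx": 0.01,"ty": -0.92,"tz": 0,"ax": 0,"ay": 0,"az": 0},{"tx": 0.01,"ty": -0.92,"tz": 0,"ax": 0,"ay": 0,"az": 0},{"tx": 0.01,"ty": -0.92,"tz": 0,"ax": 0,"ay": 0,"az": 0},{"tx": 0.01,"ty": -0.92,"tz": 0,"ax": 0,"ay": 0,"az": 0},{"tx": 0,"ty": 0,"tz": 0,"ax": 0,"ay": 0,"az": 0}]'

```text
clock: 52.8
eef_pos: [454.5, -69.4, 173.1]
tcp_rot: [-3.142, -0.001, 3.063]
contact_force: [0.5, 0.7, -0.7]
opening: 0.227
grasp_force: 59.1
```

Call:
step_arm --moves '[{"tx": 0,"ty": 0,"tz": 0,"ax": 0,"ay": 0,"az": 0},{"tx": 0,"ty": 0,"tz": 0,"ax": 0,"ay": 0,"az": 0}]'

```text
clock: 53.05
eef_pos: [455.0, -67.9, 173.6]
tcp_rot: [3.141, -0.0, 3.066]
contact_force: [1.4, -0.5, -0.7]
opening: 0.226
grasp_force: 59.1
```

```bash
python3 - <<'E'
from sl import *
p,K,T=look('w14.png'); c=grab('top')
for n,P in(('A',(675,-.5)),('B',(632.5,-185.8)),('D',(475.9,-274.6)),('C',(474.2,139.6))): print(n,slot(c,P))
show('top',zp=53,zs=59)
g=cv2.cvtColor(p,cv2.COLOR_RGB2GRAY)[215:262,295:345]
v,u=np.nonzero(g<90); print('hole px x',u.min()+295,u.max()+295,'y',v.min()+215,len(u))
E
```

```text
t 53.05 tcp [455.  -67.9 173.6] [ 3.141 -0.     3.066] F [ 1.4 -0.5 -0.7] op 0.23
handle px [319.2 354.4] rel [1.8, -0.2]
pad px [130.7  28.4] [  38   42 1174] rel [141.5, -118.1]
pad px [604.1 189. ] [ 33  29 732] rel [41.6, 202.5]
pad px [ 13.5 239. ] [ 29  27 621] rel [4.4, -227.1]
A (array([ 6.75376282e+02, -5.07645993e-01]), np.float64(1.2911421244304444), np.float64(13.458145008532247), [45, 40])
B (array([ 632.86629767, -185.95711361]), np.float64(1.2327293799682622), np.float64(13.588137693522375), [46, 41])
D (array([ 475.72962186, -274.70499179]), np.float64(-1.141996502618277), np.float64(13.819995105218197), [48, 46])
C (array([474.72788041, 139.65020267]), np.float64(-1.5391317257244337), np.float64(13.717768030590396), [41, 38])
t 53.15 tcp [455.1 -68.  173.7] [ 3.141 -0.     3.066] op 0.23 F [ 0.3  0.6 -0.4] gf 59.1
pad [633.9  12.8] screw [ 6.75e+02 -4.00e-01] L 43.1 yaw -0.311 px [312. 205.]
pad [ 592.8 -168.3] screw [ 632.5 -185.8] L 43.4 yaw -0.415 px [400. 226.]
pad [430.6 140.3] screw [474.5 139.6] L 43.9 yaw -0.015 px [246. 303.]
pad [ 435.3 -292.5] screw [ 475.9 -274.6] L 44.3 yaw 0.414 px [462. 306.]
hole px x 303 331 y 222 442
```

Call:
step_arm --moves '[{"tx": 0.05,"ty": -0.04,"tz": 0.4,"ax": 0,"ay": 0,"az": 0},{"tx": 0,"ty": 0,"tz": 0.6,"ax": 0,"ay": 0,"az": 0},{"tx": 0,"ty": 0,"tz": 0.6,"ax": 0,"ay": 0,"az": 0},{"tx": 0,"ty": 0,"tz": 0.6,"ax": 0,"ay": 0,"az": 0},{"tx": 0,"ty": 0,"tz": 0,"ax": 0,"ay": 0,"az": 0}]'

```text
clock: 53.82
eef_pos: [452.7, -69.3, 117.2]
tcp_rot: [3.141, -0.003, 3.065]
contact_force: [-0.4, 0.4, -0.3]
opening: 0.222
grasp_force: 59.1
```

Call:
step_arm --moves '[{"tx": 0,"ty": 0,"tz": 0.3,"ax": 0,"ay": 0,"az": 0},{"tx": 0,"ty": 0,"tz": 0.3,"ax": 0,"ay": 0,"az": 0},{"tx": 0,"ty": 0,"tz": 0,"ax": 0,"ay": 0,"az": 0}]'

```text
clock: 54.2
eef_pos: [453.4, -69.4, 103.3]
tcp_rot: [3.142, -0.001, 3.065]
contact_force: [-0.6, -0.8, -0.9]
opening: 0.227
grasp_force: 59.1
```

Blade is inside the hole, no contact. Lowering on.

Call:
step_arm --moves '[{"tx": -0.02,"ty": 0,"tz": 0.3,"ax": 0,"ay": 0,"az": 0},{"tx": 0,"ty": 0,"tz": 0.3,"ax": 0,"ay": 0,"az": 0},{"tx": 0,"ty": 0,"tz": 0.2,"ax": 0,"ay": 0,"az": 0},{"tx": 0,"ty": 0,"tz": 0,"ax": 0,"ay": 0,"az": 0},{"tx": 0,"ty": 0,"tz": 0,"ax": 0,"ay": 0,"az": 0}]'

```text
clock: 54.82
eef_pos: [454.3, -69.5, 83.8]
tcp_rot: [-3.142, 0.0, 3.065]
contact_force: [0.2, 0.6, -1.0]
opening: 0.226
grasp_force: 59.1
```

Call:
step_arm --moves '[{"tx": 0,"ty": 0,"tz": 0.1,"ax": 0,"ay": 0,"az": 0},{"tx": 0,"ty": 0,"tz": 0.08,"ax": 0,"ay": 0,"az": 0},{"tx": 0,"ty": 0,"tz": 0,"ax": 0,"ay": 0,"az": 0}]'

```text
clock: 55.2
eef_pos: [454.1, -69.5, 79.2]
tcp_rot: [3.142, -0.0, 3.065]
contact_force: [0.2, 0.3, -1.0]
opening: 0.228
grasp_force: 59.1
```

Call:
step_arm --moves '[{"tx": 0,"ty": 0,"tz": 0.04,"ax": 0,"ay": 0,"az": 0},{"tx": 0,"ty": 0,"tz": 0,"ax": 0,"ay": 0,"az": 0}]'

```text
clock: 55.45
eef_pos: [454.2, -69.5, 78.3]
tcp_rot: [-3.142, -0.0, 3.065]
contact_force: [0.0, 0.2, -1.1]
opening: 0.225
grasp_force: 59.1
```

Call:
step_arm --moves '[{"tx": 0,"ty": 0,"tz": 0,"ax": 0,"ay": 0,"az": 0},{"tx": 0,"ty": 0,"tz": 0,"ax": 0,"ay": 0,"az": 0},{"tx": 0,"ty": 0,"tz": 0,"ax": 0,"ay": 0,"az": 0},{"tx": 0,"ty": 0,"tz": 0,"ax": 0,"ay": 0,"az": 0}]' --gripper 1

```text
clock: 55.95
eef_pos: [454.3, -69.5, 78.3]
tcp_rot: [-3.142, 0.0, 3.065]
contact_force: [0.6, 0.2, 0.4]
opening: 1.001
grasp_force: 0.0
```

Call:
step_arm --moves '[{"tx": 0,"ty": 0,"tz": -0.5,"ax": 0,"ay": 0,"az": 0},{"tx": 0,"ty": 0,"tz": -0.9,"ax": 0,"ay": 0,"az": 0},{"tx": 0,"ty": 0,"tz": -0.9,"ax": 0,"ay": 0,"az": 0},{"tx": 0,"ty": 0,"tz": -0.9,"ax": 0,"ay": 0,"az": 0},{"tx": 0,"ty": 0,"tz": -0.9,"ax": 0,"ay": 0,"az": 0}]'

```text
clock: 56.58
eef_pos: [454.2, -69.5, 182.4]
tcp_rot: [-3.142, 0.001, 3.065]
contact_force: [0.0, -0.7, -0.7]
opening: 0.998
grasp_force: 0.0
```

Call:
step_arm --moves '[{"tx": 0,"ty": 0.9,"tz": -0.5,"ax": 0,"ay": 0,"az": 0},{"tx": 0,"ty": 0.9,"tz": 0,"ax": 0,"ay": 0,"az": 0},{"tx": 0,"ty": 0.9,"tz": 0,"ax": 0,"ay": 0,"az": 0},{"tx": 0,"ty": 0.9,"tz": 0,"ax": 0,"ay": 0,"az": 0},{"tx": 0,"ty": 0,"tz": 0,"ax": 0,"ay": 0,"az": 0}]'

```text
clock: 57.2
eef_pos: [461.2, 21.2, 194.0]
tcp_rot: [3.141, 0.001, 3.067]
contact_force: [-0.8, 0.1, 0.5]
opening: 1.003
grasp_force: 0.0
```

```bash
python3 - <<'E'
from h import *
show('top','t15.png',zp=53,zs=59); driver('wrist'); driver('top')
p,d,K,T=grab('top'); X=cloud(d,K,T); v,u=np.mgrid[:480,:640]
g=(np.abs(X[...,2]-42)<3)&(u>320)&(u<380)&(v>265)&(v<322); print(g.sum(),cv2.minAreaRect(X[g][:,:2].astype('f4')))
t=masks(p)['red']; t[:270]=0;t[320:]=0;t[:,:330]=0;t[:,370:]=0; print('handle z',np.percentile(X[t>0][:,2],[50,90]))
q=grab('side')[0]
cv2.imwrite('pics/c15.png',np.hstack([cv2.resize(p[240:340,300:400],(400,400)),cv2.resize(q[240:330,235:325],(400,400))])[...,::-1])
E
```

```text
t 57.2 tcp [461.2  21.2 194. ] [3.141e+00 1.000e-03 3.067e+00] op 1.0 F [-0.8  0.1  0.5] gf 0.0
pad [633.9  12.8] screw [ 6.748e+02 -5.000e-01] L 43.0 yaw -0.314 px [312. 205.]
pad [ 592.9 -168.3] screw [ 632.4 -185.7] L 43.2 yaw -0.416 px [400. 226.]
pad [ 435.4 -292.4] screw [ 475.9 -274.6] L 44.2 yaw 0.413 px [462. 306.]
wrist driver 1243 [453.1 -69.2] ((453.2980651855469, -69.21568298339844), (20.103694915771484, 31.171485900878906), 85.48017120361328)
top driver 135 [456.  -68.1] ((455.8652648925781, -68.36369323730469), (30.705154418945312, 17.341766357421875), 1.0940481424331665)
481 ((454.53204345703125, -82.555419921875), (69.71122741699219, 42.76648712158203), 4.296305179595947)
handle z [94.19441326 97.54114854]
```

View pics/c15.png

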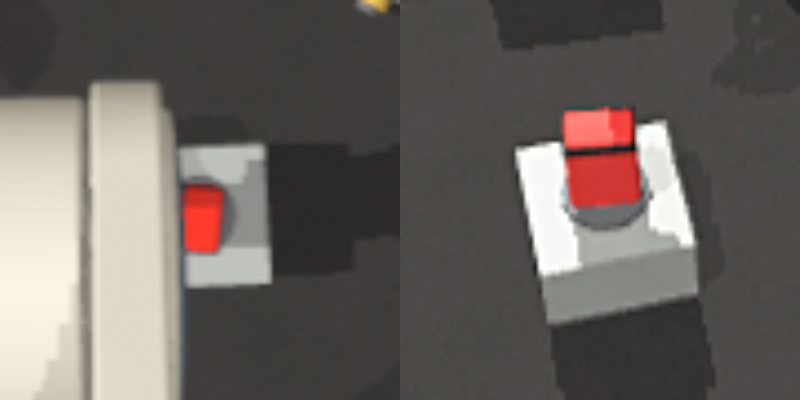

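The driver hangs upright in its stand, with the handle at crop (600,160), at the pose it had at the start. Handing in.

```bash
python3 -c "
from rig import workorder
print(workorder.sign_off())"
```

```text
the job is handed in; nothing more can be done
None
```

I handed the job in at about 57 s of the 210 s limit. The four blue-covered valves have their covers pressed home, their screws turned to about 1.5 rad or more (past the 1.3 rad needed), and the driver is back upright in its stand. The hand-in gave no pass/fail result.

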